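# Fan the finish samples in the display tray

### The arm

A 6-joint arm with a two-finger parallel gripper is mounted at the origin on the work surface. World frame = base frame: x ahead of the robot, y to its left, z up, the work surface at z = 0. Lengths are in m, angles in degrees, forces in N, time in s.
With the tool pointing down it reaches from about 0.425 to 1.125 m from the base axis. Payload 14.9 kg.
Tool frame: the origin (TCP) lies at the very end of the fingers, on their centre line; the grasp point (between the pads) lies 19 mm behind it; x points along the fingers, y is the direction in which the jaws open and shut, and the axes are right-handed (so a half turn about x gives the same grasp; the last joint's range is limited). The gripper opens to 91 mm and grips with 3 to 60 N. Pads are 32 mm wide; open, the fingers measure 118 mm over their backs; the gripper's body (76 mm by 178 mm) begins 60 mm behind the grasp point.
Start: joints at [64.555, 21.709, 99.362, -0, 58.929, -1.908], TCP at [0.28, 0.642, 0.214] pointing down, gripper open.
Joint ranges: [-158.91, 158.91], [-42.39, 125.64], [0.06, 152.35], [-60.88, 240.88], [17.5, 164.5], [-176.32, 176.32]. Speed limits (degrees/s): [108.29, 108.29, 136.94, 180, 180, 180].

### API

Orientations are given as [roll, pitch, yaw] about the fixed x, y, z axes, in that order (R = Rz(yaw) Ry(pitch) Rx(roll)).
In Python, from bench import * gives the robot as it stands.
- The arm moves only by the tool send_rows, never from a script. Its argument "plan" is text: rows parted by semicolons, each of 7 numbers parted by spaces: the turn, a rotation vector about the tool's x, y, z scaled (see below), then the shift along the tool's x, y, z scaled (see below), then the finger opening in mm, from 0 to 91.2. In form: rx ry rz x y z claw; .... A call has 1 to 12 rows; each row shifts and turns the pose as measured when the row begins, along the tool's axes as they then stand; what a row does not reach is not made up. The controller multiplies each number of a shift by 0.04 m and each number of a turn by 6 degrees. A row lasts 1/8 s, in which the tool goes at most 62.5 mm and 10.7 degrees, less where a joint would pass 70% of its speed; a pose out of reach is approached as far as the arm can. A call with a number of a shift or a turn outside -1 to 1 is refused whole. A call with a gripper value outside its range is refused whole. The fingers move at their own pace and stop on an object; "grip_force" is the grip in N (left out, the last holds). Time passes only in rows, so rows that do not move let the fingers close. It gives the time, the measured TCP pose, the force and the opening at its end, in the units of the state.
- sense(): the state, without advancing time (a new reading comes with each control period).
- camera(name): name is "side" or "top" or "wrist"; returns a dict with "img" (384x512x3 uint8, red, green, blue), "fx", "fy", "cx", "cy" (pixels), "cam_to_world" (4x4, takes a point from camera to world coordinates). Camera axes: x right, y up, looking along -z (the intrinsics and any distortion apply to the point x, -y, -z); pixel columns grow to the right and rows downward; lengths in m; the calibration is good to about 2 mm. A picture is of the moment at which its call begins. There is no depth.
- sign_off(): hands the job in, once; it reports no verdict.
The state is a dict: "time": time; "joint_positions": joint angles; "joint_velocities": joint speeds; "tau": joint torques, N m; "tool_pos": TCP position; "tool_rot": TCP orientation; "wrist_force": force on the tool from outside, world axes, zero at the start; "torque": the same for the moment, N m; "gripper_width": finger opening in m.
Only numpy, scipy, OpenCV 4.12 (cv2) and the standard library are available. Lean on these libraries where they do the work, as an engineer would, in place of code of your own. Each camera call takes 0.05 s, during which the arm holds its last target. There are 200 camera calls.

### The job

Lever up the display tray's closed cover with the blade of the opening knife pushed into the slot under its front edge, swing it open past upright, and lay all the wooden finish samples from the table in one shingled row along the middle of the tray: lengthwise, the first one flat, each next one set on by a little more than half its length, leaning the same way with one end on the one before. Then close the cover fully over them, and see that the knife lies back flat along its rubber mat; do not disturb the other things on the table.

Things in the scene. Friction and masses are not known exactly. Their poses are not given: they have to be found in the camera images.
- tray: fixed shallow wooden tray. Origin under its centre on the table, x along its length, y across towards the hinge. Outside 296 (x) by 166 mm (y), walls 8 mm thick, their tops 32 mm and the floor 6 mm above the table; inside 280 x 150 x 26 mm. A solid ledge along the whole front (-y) side stands 16 mm out from the wall (y -83 to -99 mm), its top 24 mm above the table
- tray_floor (a point): centre of the tray's inner floor, 6 mm above the table, axes as the tray
- tray_slot (a point): middle of the mouth of the 8 mm high slot between the ledge (24 mm) and the closed cover's overhanging edge (underside at 32 mm), 28 mm above the table, at y = -99 mm of the tray; the slot is 16 mm deep and open along the whole front
- tray_hinge (a point): middle of the cover's hinge line, along the tray's x, at y = +83 mm of the tray, 32 mm above the table, level with the cover's underside
- cover (a joint): angle of the plywood cover about the hinge on the tray's +y side: 0 closed, grows as its front edge rises, 1.57 upright, stop at 2.0 (leaning back). Cover 296 x 180 x 8 mm, 0.2 kg, no handle, overhangs the front wall by 14 mm. Hinge friction 0.28 N m holds it at any angle; raising its edge takes about 3 N
- cover_edge (a point): middle of the cover's front edge (mid-thickness), 180 mm from the hinge
- mat: flat black rubber tool mat fixed on the table, 100 mm (x) by 200 mm (y), 4 mm thick, origin under its centre
- knife: opening knife, about 80 g: dark wooden handle 90 mm long (x), 24 mm wide (y), 14 mm high (z), with a flat blunt steel blade 60 mm long, 24 mm wide, 2.5 mm thick along +x at mid-height of the handle; origin at the middle of the handle (45 mm behind its front end), same either way up; at the start it lies on the mat
- knife_tip (a point): middle of the blade's end, 105 mm along x from the handle's middle
- chip_a: flat wooden finish sample, 60 mm (x) by 34 mm (y) by 7 mm (z), 20 g, origin at its centre; all alike in size, either face may be up; three to five of the five are present, lying about the table
- chip_b: flat wooden finish sample, 60 mm (x) by 34 mm (y) by 7 mm (z), 20 g, origin at its centre; all alike in size, either face may be up; three to five of the five are present, lying about the table
- chip_c: flat wooden finish sample, 60 mm (x) by 34 mm (y) by 7 mm (z), 20 g, origin at its centre; all alike in size, either face may be up; three to five of the five are present, lying about the table
- chip_d: flat wooden finish sample, 60 mm (x) by 34 mm (y) by 7 mm (z), 20 g, origin at its centre; all alike in size, either face may be up; three to five of the five are present, lying about the table
- chip_e: flat wooden finish sample, 60 mm (x) by 34 mm (y) by 7 mm (z), 20 g, origin at its centre; all alike in size, either face may be up; three to five of the five are present, lying about the table
- vial: bystander: green plastic vial standing, 24 mm across, 45 mm tall, origin at its foot
- eraser: bystander: white eraser block 50 x 25 x 15 mm

How it is judged (in metres and radians):
On the way, in this order (a step that is already met when the one before it is completed fails the run):
1. the knife's blade lifts the cover (at least 0.25 rad), the fingers not touching the cover (value of joint cover above 0.25 rad and contact force between knife and cover above 0.2 N and contact force between the fingers and cover below 0.2 N), for 0.1 s.
2. the cover is open past upright (value of joint cover above 1.6 rad), for 0.1 s.
3. with the cover open, all samples lie as one shingled row in the tray (value of joint cover above 1.2 rad and x of chip_a in the frame of tray_floor between -0.12 and 0.12 m and y of chip_a in the frame of tray_floor between -0.025 and 0.025 m and z of each of chip_a, chip_b, chip_c, chip_d, chip_e in the frame of tray_floor below 0.025 m and (angle between chip_a's own z axis and vertical below 0.4 rad or angle between chip_a's own z axis and vertical above 2.74159 rad) and angle between the x axis of each of chip_a, chip_b, chip_c, chip_d, chip_e and the x axis of tray, either way round below 0.35 rad and (distance between chip_a and chip_b below 0.052 m or distance between chip_a and chip_c below 0.052 m or distance between chip_a and chip_d below 0.052 m or distance between chip_a and chip_e below 0.052 m) and x of chip_b in the frame of tray_floor between -0.12 and 0.12 m and y of chip_b in the frame of tray_floor between -0.025 and 0.025 m and (angle between chip_b's own z axis and vertical below 0.4 rad or angle between chip_b's own z axis and vertical above 2.74159 rad) and (distance between chip_b and chip_a below 0.052 m or distance between chip_b and chip_c below 0.052 m or distance between chip_b and chip_d below 0.052 m or distance between chip_b and chip_e below 0.052 m) and x of chip_c in the frame of tray_floor between -0.12 and 0.12 m and y of chip_c in the frame of tray_floor between -0.025 and 0.025 m and (angle between chip_c's own z axis and vertical below 0.4 rad or angle between chip_c's own z axis and vertical above 2.74159 rad) and (distance between chip_c and chip_a below 0.052 m or distance between chip_c and chip_b below 0.052 m or distance between chip_c and chip_d below 0.052 m or distance between chip_c and chip_e below 0.052 m) and x of chip_d in the frame of tray_floor between -0.12 and 0.12 m and y of chip_d in the frame of tray_floor between -0.025 and 0.025 m and (angle between chip_d's own z axis and vertical below 0.4 rad or angle between chip_d's own z axis and vertical above 2.74159 rad) and (distance between chip_d and chip_a below 0.052 m or distance between chip_d and chip_b below 0.052 m or distance between chip_d and chip_c below 0.052 m or distance between chip_d and chip_e below 0.052 m) and x of chip_e in the frame of tray_floor between -0.12 and 0.12 m and y of chip_e in the frame of tray_floor between -0.025 and 0.025 m and (angle between chip_e's own z axis and vertical below 0.4 rad or angle between chip_e's own z axis and vertical above 2.74159 rad) and (distance between chip_e and chip_a below 0.052 m or distance between chip_e and chip_b below 0.052 m or distance between chip_e and chip_c below 0.052 m or distance between chip_e and chip_d below 0.052 m) and distance between chip_a and chip_b above 0.02 m and angle between the x axis of chip_a and the x axis of chip_b, either way round below 0.3 rad and (z of chip_a in the frame of chip_b below -0.003 m or z of chip_a in the frame of chip_b above 0.003 m) and distance between each of chip_a, chip_b and chip_c above 0.02 m and angle between the x axis of each of chip_a, chip_b and the x axis of chip_c, either way round below 0.3 rad and (z of chip_a in the frame of chip_c below -0.003 m or z of chip_a in the frame of chip_c above 0.003 m) and distance between each of chip_a, chip_b, chip_c and chip_d above 0.02 m and angle between the x axis of each of chip_a, chip_b, chip_c and the x axis of chip_d, either way round below 0.3 rad and (z of chip_a in the frame of chip_d below -0.003 m or z of chip_a in the frame of chip_d above 0.003 m) and distance between each of chip_a, chip_b, chip_c, chip_d and chip_e above 0.02 m and angle between the x axis of each of chip_a, chip_b, chip_c, chip_d and the x axis of chip_e, either way round below 0.3 rad and (z of chip_a in the frame of chip_e below -0.003 m or z of chip_a in the frame of chip_e above 0.003 m) and (z of chip_b in the frame of chip_c below -0.003 m or z of chip_b in the frame of chip_c above 0.003 m) and (z of chip_b in the frame of chip_d below -0.003 m or z of chip_b in the frame of chip_d above 0.003 m) and (z of chip_b in the frame of chip_e below -0.003 m or z of chip_b in the frame of chip_e above 0.003 m) and (z of chip_c in the frame of chip_d below -0.003 m or z of chip_c in the frame of chip_d above 0.003 m) and (z of chip_c in the frame of chip_e below -0.003 m or z of chip_c in the frame of chip_e above 0.003 m) and (z of chip_d in the frame of chip_e below -0.003 m or z of chip_d in the frame of chip_e above 0.003 m) and linear speed of each of chip_a, chip_b, chip_c, chip_d, chip_e below 0.02 m/s), for 0.2 s.
At the end, for the whole second after the job is handed in: Cover shut (<0.06 rad). Samples lengthwise, within 25 mm of the tray's centre line, tilted under 0.4 rad, aligned within 0.3 rad, no two in one plane (3 mm), so only one lies flat; each has a neighbour within 52 mm, none closer than 20 mm. Knife flat on its mat. At rest (value of joint cover below 0.06 rad and x of chip_a in the frame of tray_floor between -0.12 and 0.12 m and y of chip_a in the frame of tray_floor between -0.025 and 0.025 m and z of each of chip_a, chip_b, chip_c, chip_d, chip_e in the frame of tray_floor below 0.025 m and (angle between chip_a's own z axis and vertical below 0.4 rad or angle between chip_a's own z axis and vertical above 2.74159 rad) and angle between the x axis of each of chip_a, chip_b, chip_c, chip_d, chip_e and the x axis of tray, either way round below 0.35 rad and (distance between chip_a and chip_b below 0.052 m or distance between chip_a and chip_c below 0.052 m or distance between chip_a and chip_d below 0.052 m or distance between chip_a and chip_e below 0.052 m) and x of chip_b in the frame of tray_floor between -0.12 and 0.12 m and y of chip_b in the frame of tray_floor between -0.025 and 0.025 m and (angle between chip_b's own z axis and vertical below 0.4 rad or angle between chip_b's own z axis and vertical above 2.74159 rad) and (distance between chip_b and chip_a below 0.052 m or distance between chip_b and chip_c below 0.052 m or distance between chip_b and chip_d below 0.052 m or distance between chip_b and chip_e below 0.052 m) and x of chip_c in the frame of tray_floor between -0.12 and 0.12 m and y of chip_c in the frame of tray_floor between -0.025 and 0.025 m and (angle between chip_c's own z axis and vertical below 0.4 rad or angle between chip_c's own z axis and vertical above 2.74159 rad) and (distance between chip_c and chip_a below 0.052 m or distance between chip_c and chip_b below 0.052 m or distance between chip_c and chip_d below 0.052 m or distance between chip_c and chip_e below 0.052 m) and x of chip_d in the frame of tray_floor between -0.12 and 0.12 m and y of chip_d in the frame of tray_floor between -0.025 and 0.025 m and (angle between chip_d's own z axis and vertical below 0.4 rad or angle between chip_d's own z axis and vertical above 2.74159 rad) and (distance between chip_d and chip_a below 0.052 m or distance between chip_d and chip_b below 0.052 m or distance between chip_d and chip_c below 0.052 m or distance between chip_d and chip_e below 0.052 m) and x of chip_e in the frame of tray_floor between -0.12 and 0.12 m and y of chip_e in the frame of tray_floor between -0.025 and 0.025 m and (angle between chip_e's own z axis and vertical below 0.4 rad or angle between chip_e's own z axis and vertical above 2.74159 rad) and (distance between chip_e and chip_a below 0.052 m or distance between chip_e and chip_b below 0.052 m or distance between chip_e and chip_c below 0.052 m or distance between chip_e and chip_d below 0.052 m) and distance between chip_a and chip_b above 0.02 m and angle between the x axis of chip_a and the x axis of chip_b, either way round below 0.3 rad and (z of chip_a in the frame of chip_b below -0.003 m or z of chip_a in the frame of chip_b above 0.003 m) and distance between each of chip_a, chip_b and chip_c above 0.02 m and angle between the x axis of each of chip_a, chip_b and the x axis of chip_c, either way round below 0.3 rad and (z of chip_a in the frame of chip_c below -0.003 m or z of chip_a in the frame of chip_c above 0.003 m) and distance between each of chip_a, chip_b, chip_c and chip_d above 0.02 m and angle between the x axis of each of chip_a, chip_b, chip_c and the x axis of chip_d, either way round below 0.3 rad and (z of chip_a in the frame of chip_d below -0.003 m or z of chip_a in the frame of chip_d above 0.003 m) and distance between each of chip_a, chip_b, chip_c, chip_d and chip_e above 0.02 m and angle between the x axis of each of chip_a, chip_b, chip_c, chip_d and the x axis of chip_e, either way round below 0.3 rad and (z of chip_a in the frame of chip_e below -0.003 m or z of chip_a in the frame of chip_e above 0.003 m) and (z of chip_b in the frame of chip_c below -0.003 m or z of chip_b in the frame of chip_c above 0.003 m) and (z of chip_b in the frame of chip_d below -0.003 m or z of chip_b in the frame of chip_d above 0.003 m) and (z of chip_b in the frame of chip_e below -0.003 m or z of chip_b in the frame of chip_e above 0.003 m) and (z of chip_c in the frame of chip_d below -0.003 m or z of chip_c in the frame of chip_d above 0.003 m) and (z of chip_c in the frame of chip_e below -0.003 m or z of chip_c in the frame of chip_e above 0.003 m) and (z of chip_d in the frame of chip_e below -0.003 m or z of chip_d in the frame of chip_e above 0.003 m) and linear speed of each of chip_a, chip_b, chip_c, chip_d, chip_e, knife below 0.02 m/s and x of knife in the frame of mat between -0.045 and 0.045 m and y of knife in the frame of mat between -0.09 and 0.09 m and x of knife_tip in the frame of mat between -0.07 and 0.07 m and y of knife_tip in the frame of mat between -0.13 and 0.13 m and height (world z) of each of knife, knife_tip below 0.02 m); the robot touches nothing.
It fails at once if a bystander is knocked aside (over 50 mm) (distance of any of vial, eraser from where it was at the start of the episode above 0.05 m).
Of chip_a, chip_b, chip_c, chip_d, chip_e only 3 to 5 are there at a start; the rules pass over those that are not, and their reading is None.
At some moment in a run one of chip_a, chip_b, chip_c, chip_d, chip_e, knife may be knocked a few centimetres aside while the robot is not near it.
Once in a run the grip may slacken for a moment while it holds something.
It also fails if it takes over 210 s, if anything falls off the work surface, if the arm or the gripper's body presses on something with over 40 N, if the wrist force passes 120 N, or if a joint passes its speed limit or range.

## Working session

There is one attempt and no reset: what is moved stays moved. The work goes in short steps, Python scripts to look and compute and a tool call to move; the robot and the scene stay as the last step left them, time stands still between calls to the robot, and variables do not carry over. Pictures are saved under pics/ and viewed, about 12 in all and at most 16, crops included, and the job is handed in when it is done.

Besides the shell and the picture viewer there is one more tool, called after "Call:" as name(argument=value, ...) on one line, values as JSON. send_rows: Moves the arm, as the interface text tells. Shifts and turns lie within -1 to 1; 1 stands for 0.04 m of shift or 6 degrees of turn. Its arguments: {"type":"object","properties":{"plan":{"type":"string"},"grip_force":{"type":"number"}},"required":["plan"]}

```bash
ls; mkdir -p pics; cat > h.py <<'E'
from bench import *
import numpy as np, cv2
from scipy.spatial.transform import Rotation as R
def snap(n,f):
    c=camera(n); cv2.imwrite('pics/'+f+'.png',c['img'][:,:,::-1]); np.save('pics/'+f+'.npy',c,allow_pickle=True); return c
def load(f): return np.load('pics/'+f+'.npy',allow_pickle=True).item()
def ray(c,u,v):
    M=np.array(c['cam_to_world']); d=np.array([(u-c['cx'])/c['fx'],-(v-c['cy'])/c['fy'],-1.]); return M[:3,3],M[:3,:3]@d
def pt(c,u,v,z):
    o,d=ray(c,u,v); return (o+d*(z-o[2])/d[2])
def proj(c,p):
    M=np.array(c['cam_to_world']); q=M[:3,:3].T@(np.array(p)-M[:3,3]); return c['cx']+c['fx']*q[0]/-q[2], c['cy']-c['fy']*q[1]/-q[2]
def move(target, rpy=None):
    "shift in tool axes (units of .04) and turn rotvec (units of 6deg)"
    s=sense(); Rt=R.from_euler('xyz',s['tool_rot'],degrees=True)
    d=Rt.inv().apply(np.array(target)-s['tool_pos'])/.04
    r=np.zeros(3) if rpy is None else np.degrees((Rt.inv()*R.from_euler('xyz',rpy,degrees=True)).as_rotvec())/6
    print('turn',r.round(3),'shift',d.round(3))
E
python3 - <<'E'
from h import *
for n in ('top','side'):
    c=snap(n,n+'0'); print({k:(v if k!='img' else 0) for k,v in c.items()})
s=sense(); print(s)
E
```

```text
pics
{'img': 0, 'fx': 384.15616300306925, 'fy': 384.15616300306925, 'cx': 253.75298675062288, 'cy': 193.4491154485547, 'cam_to_world': array([[-0.01918694,  0.98805013, -0.152934  ,  0.38374528],
       [-0.99971744, -0.01681251,  0.01680407, -0.04553144],
       [ 0.01403206,  0.15321321,  0.98809353,  1.06987292],
       [ 0.        ,  0.        ,  0.        ,  1.        ]])}
{'img': 0, 'fx': 355.1386619334029, 'fy': 355.1386619334029, 'cx': 249.91195519550337, 'cy': 192.64555008141102, 'cam_to_world': array([[-0.80463759,  0.36361332, -0.46940782,  0.12317035],
       [-0.59368817, -0.47986346,  0.64596085,  0.46946718],
       [ 0.00962831,  0.79844625,  0.60198911,  0.54550874],
       [ 0.        ,  0.        ,  0.        ,  1.        ]])}
{'time': 0.1, 'joint_positions': array([ 6.45549411e+01,  2.17348224e+01,  9.93921371e+01, -1.54073567e-03,
        5.89301188e+01, -1.90870383e+00]), 'joint_velocities': array([-0.06675699, -0.07297107, -0.10859904,  0.04542851,  0.00514219,
        0.06030455]), 'tau': array([ 1.43011235e-03, -7.65035391e+01, -4.35296988e+01,  6.52659195e-02,
        3.98674468e-02, -4.79259018e-05]), 'tool_pos': array([0.27939593, 0.64143054, 0.21336334]), 'tool_rot': array([ -90.58500598,   89.94290652, -114.12056519]), 'wrist_force': array([ 0.00868358, -0.35507773, -0.1261552 ]), 'torque': array([ 0.00778812, -0.02130529,  0.02351155]), 'gripper_width': 0.09090614747615716}
```

View pics/top0.png

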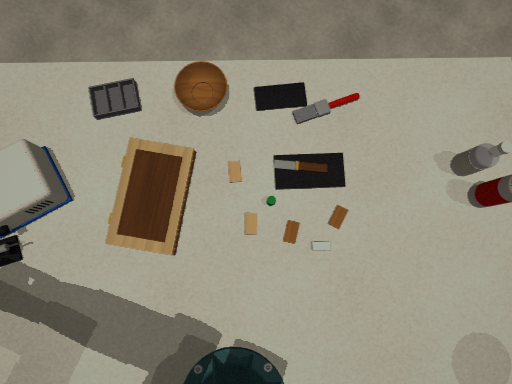

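View pics/side0.png

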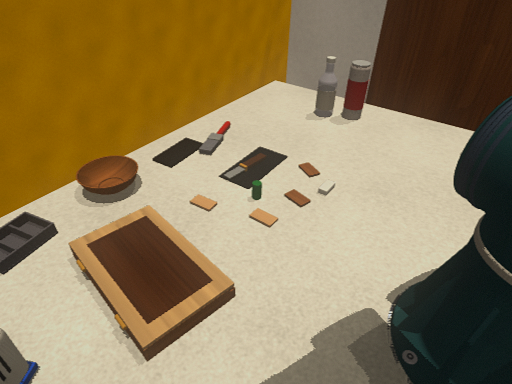

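Top view: tray at cols 107–196, rows 138–255, with its hinges on the left (+y) side. The mat is at (310,170), with the knife's blade pointing left. There are four samples, at (235,172), (250,223), (291,232) and (338,217). The vial is at (271,200) and the eraser at (320,246).

```bash
cat > seg.py <<'E'
from h import *
def rects(c,boxes,z):
    hsv=cv2.cvtColor(c['img'],cv2.COLOR_RGB2HSV)
    for n,(u0,v0,u1,v1,lo,hi,z) in boxes.items():
        m=cv2.inRange(hsv[v0:v1,u0:u1],np.array(lo),np.array(hi))
        cs,_=cv2.findContours(m,cv2.RETR_EXTERNAL,cv2.CHAIN_APPROX_NONE)
        k=max(cs,key=cv2.contourArea).reshape(-1,2)+[u0,v0]
        P=np.array([pt(c,u,v,z)[:2] for u,v in k])*1000
        (x,y),(w,h),a=cv2.minAreaRect(P.astype(np.float32))
        if w<h: w,h,a=h,w,a+90
        print(n,np.round([x,y,w,h,a%180],1))
E
python3 - <<'E'
from seg import *
c=load('top0')
hsv=cv2.cvtColor(c['img'],cv2.COLOR_RGB2HSV)
for u,v in [(235,172),(250,223),(291,232),(338,217),(315,168),(285,165),(300,178),(270,230),(320,246),(125,200),(150,200),(271,200)]: print(u,v,hsv[v,u])
W=lambda u,v,z:(u-20,v-20,u+20,v+20,(3,75,60),(25,255,255),z)
rects(c,{'A':W(235,172,.007),'B':W(250,223,.007),'C':W(291,232,.007),'D':W(338,217,.007),'mat':(265,145,355,195,(0,0,0),(179,255,50),.004),'handle':(293,158,335,178,(3,100,45),(25,255,255),.014),'tray':(95,130,205,262,(3,75,40),(25,255,255),.040),'vial':(255,185,285,215,(40,80,20),(90,255,255),.045)},0)
im=c['img'][120:270,90:380,::-1]; cv2.imwrite('pics/topz.png',cv2.resize(im,None,fx=2.75,fy=2.75,interpolation=cv2.INTER_CUBIC))
E
```

```text
235 172 [ 17 127 169]
250 223 [ 17 127 169]
291 232 [ 14 180 119]
338 217 [ 14 177 117]
315 168 [ 14 197  70]
285 165 [ 24  21 123]
300 178 [ 0 27 28]
270 230 [ 26  32 168]
320 246 [ 43  18 173]
125 200 [ 12 176  71]
150 200 [ 13 188  68]
271 200 [ 68 187 109]
A [613.  -10.   60.8  33.9   3.8]
B [464.4 -53.   58.1  30.6 179. ]
C [ 440.4 -164.2   60.3   33.8  164.9]
D [ 479.6 -295.6   59.6   33.3  151. ]
mat [ 612.3 -222.   196.    97.7   91. ]
handle [ 619.8 -225.6   90.2   29.    81.3]
tray [544.6 216.  295.9 193.9 169. ]
vial [ 522.4 -109.    24.5   21.6  179. ]
```

View pics/topz.png

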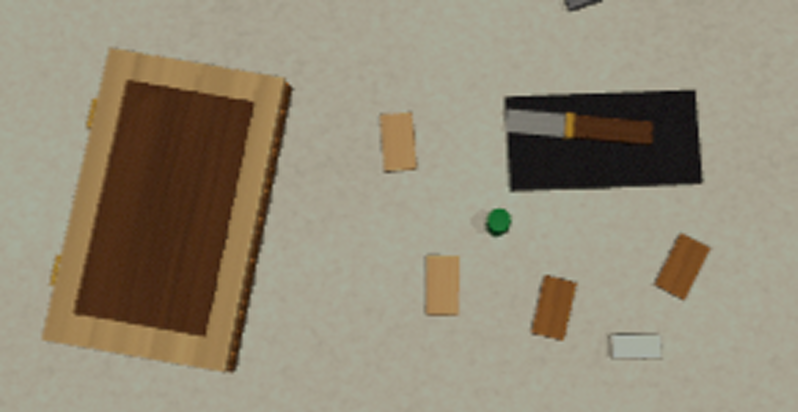

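The zoomed crop shows the cover corners at about (110,48), (290,80), (225,370) and (43,340). The knife's tip is at (507,122) and its handle end at (652,132).

```bash
cat >> h.py <<'E'
def rot(jaw,tilt=0):
    "tool down with tool y along world yaw jaw (deg); tilt about tool y"
    x=np.array([0,0,-1.]); j=np.radians(jaw); y=np.array([np.cos(j),np.sin(j),0]); z=np.cross(x,y)
    return R.from_matrix(np.c_[x,y,z])*R.from_euler('y',tilt,degrees=True)
def goto(p,jaw,tilt=0):
    s=sense(); Rt=R.from_euler('xyz',s['tool_rot'],degrees=True)
    G=min((rot(jaw+k,t) for k,t in((0,tilt),(180,-tilt))),key=lambda g:(Rt.inv()*g).magnitude())
    r=np.degrees((Rt.inv()*G).as_rotvec())/6
    d=(np.array(p)-s['tool_pos'])/.04
    print('at',np.round(s['tool_pos'],4),'turn',r.round(3),'| shift now-axes',Rt.inv().apply(d).round(2),'| after turn',G.inv().apply(d).round(2))
E
python3 - <<'E'
from h import *
c=load('top0')
f=lambda u,v,z:pt(c,90+(u+.5)/2.75-.5,120+(v+.5)/2.75-.5,z)[:2]*1000
K=[f(110,48,.04),f(290,80,.04),f(226,371,.04),f(43,340,.04)]
K=np.array(K);print('cover',K.round(1))
for i in range(4):
    d=K[(i+1)%4]-K[i];print(np.hypot(*d).round(1),np.degrees(np.arctan2(d[1],d[0])).round(1))
print('tip',f(506,109,.011),f(506,133,.011),'ferr',f(570,113,.011),f(570,137,.011),'end',f(653,121,.018),f(652,143,.018), f(575,115,.018),f(574,137,.018))
s=sense();Rt=R.from_euler('xyz',s['tool_rot'],degrees=True).as_matrix();print(Rt.round(3))
# tip-down yaw
print('eraser',f(635,346,.015))
E
```

```text
cover [[706.4 276.8]
 [670.5  96.2]
 [383.5 156.3]
 [416.4 332.2]]
184.1 -101.2
293.2 168.2
178.9 79.4
295.3 -10.8
tip [ 644.42394638 -121.82446916] [ 619.17369939 -121.13887388] ferr [ 639.16266176 -187.65313157] [ 613.92418212 -186.7328141 ] end [ 627.74613697 -271.43173534] [ 604.80667245 -269.29458212] [ 635.29706192 -191.75820487] [ 612.33672771 -189.88271592]
[[-0.     0.399  0.917]
 [-0.001  0.917 -0.399]
 [-1.    -0.001 -0.   ]]
eraser [ 400.22307415 -243.0696782 ]
```

```bash
python3 -c "
from h import *
goto((.6228,-.208,.12),-6)"
```

```text
at [0.2794 0.6414 0.2134] turn [1.2077e+01 6.0000e-03 8.0000e-03] | shift now-axes [  2.35 -16.04  16.35] | after turn [ 2.33 10.76 20.22]
```

Call:
send_rows(plan="0 0 0 0 -1 1 60;0 0 0 0 -1 1 60;0 0 0 0 -1 1 60;0 0 0 0 -1 1 60;0 0 0 0 -1 1 60;0 0 0 0 -1 1 60;0 0 0 0.2 -1 1 60;0 0 0 0.2 -1 1 60;0 0 0 0.2 -1 1 60;0 0 0 0.2 -1 1 60;0 0 0 0.2 -1 1 60;0 0 0 0.2 -1 1 60")

```text
time: 1.6
tool_pos: [0.5332, -0.0075, 0.1637]
tool_rot: [-24.5, 89.9, -47.7]
wrist_force: [0.9, -0.0, 0.3]
gripper_width: 0.0597
```

Call:
send_rows(plan="1 0 0 0 0 0 60;1 0 0 0 0 0 60;1 0 0 0 0 0 60;1 0 0 0 0 0 60;1 0 0 0 0 0 60;1 0 0 0 0 0 60;1 0 0 0 0 0 60;1 0 0 0 0 0 60;1 0 0 0 0 0 60;1 0 0 0 0 0 60;1 0 0 0 0 0 60;1 0 0 0 0 0 60")

```text
time: 3.1
tool_pos: [0.5315, -0.0119, 0.1603]
tool_rot: [-73.8, 89.7, -171.7]
wrist_force: [-0.9, 0.0, 0.6]
gripper_width: 0.0596
```

```bash
python3 -c "
from h import *
goto((.6228,-.208,.12),-6)"
```

```text
at [ 0.5315 -0.0119  0.1603] turn [-0.318  0.013  0.049] | shift now-axes [1.   2.94 4.54] | after turn [1.01 2.78 4.64]
```

Call:
send_rows(plan="-0.32 0 0.05 0 0.5 0.8 60;0 0 0 0.2 0.55 0.95 60;0 0 0 0.2 0.55 0.95 60;0 0 0 0.2 0.55 0.95 60;0 0 0 0.2 0.55 0.95 60;0 0 0 0 0 0 60;0 0 0 0 0 0 60")

```text
time: 3.98
tool_pos: [0.6197, -0.212, 0.1259]
tool_rot: [-71.4, 89.9, -167.4]
wrist_force: [0.2, -0.4, -0.6]
gripper_width: 0.0604
```

```bash
python3 -c "
from h import *
goto((.6228,-.208,.007),-6)
c=snap('wrist','w1')
for n,p in dict(tip=(.6318,-.1215,.011),ctr=(.6209,-.2259,.011)).items(): print(n,proj(c,p))"
```

```text
at [ 0.6197 -0.212   0.1259] turn [0.006 0.007 0.019] | shift now-axes [ 2.97  0.07 -0.11] | after turn [ 2.97  0.07 -0.11]
tip (np.float64(257.3925512208143), np.float64(100.58571267770681))
ctr (np.float64(257.0588849078839), np.float64(203.33041719412506))
```

View pics/w1.png

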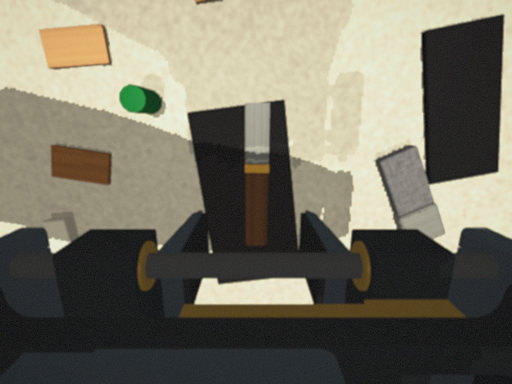

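The wrist view shows the knife between the fingers. Its tip is at (257,102) against a predicted (257,101), so the estimate is good. I'll descend and grip.

Call:
send_rows(plan="0 0 0 0.7 0.07 -0.11 50;0 0 0 0.8 0 0 50;0 0 0 0.8 0 0 50;0 0 0 0.5 0 0 50;0 0 0 0.15 0 0 50;0 0 0 0 0 0 50")

```text
time: 4.78
tool_pos: [0.6235, -0.2035, 0.008]
tool_rot: [43.8, 89.9, -51.9]
wrist_force: [-1.0, -0.0, -0.5]
gripper_width: 0.05
```

```bash
python3 -c "
from h import *
goto((.6228,-.208,.0075),-6)"
```

```text
at [ 0.6235 -0.2035  0.008 ] turn [ 0.053  0.014 -0.013] | shift now-axes [ 0.01 -0.01  0.11] | after turn [ 0.01 -0.    0.11]
```

Call:
send_rows(plan="0 0 0 0.02 0 0.05 20;0 0 0 0 0 0 10;0 0 0 0 0 0 5;0 0 0 0 0 0 5;0 0 0 0 0 0 5;0 0 0 -0.5 0 0 5;0 0 0 -1 0 0 5;0 0 0 -1 0 0 5;0 0 0 0 0 0 5", grip_force=60)

```text
time: 5.9
tool_pos: [0.6246, -0.206, 0.1165]
tool_rot: [66.4, 89.6, -29.3]
wrist_force: [0.1, -0.6, -0.5]
gripper_width: 0.0232
```

```bash
python3 -c "
from h import *
s=sense();print(s['tool_pos'])
# tray dirs
t=np.radians(-11.1); print(np.cos(t),np.sin(t))
c=snap('side','s2'); w=snap('wrist','w2')
cv2.imwrite('pics/s2z.png',cv2.resize(c['img'][80:260,150:350,::-1],None,fx=3,fy=3))
"
```

```text
[ 0.62459895 -0.20604463  0.11651495]
0.9812926639922451 -0.19252196652590742
```

View pics/s2z.png

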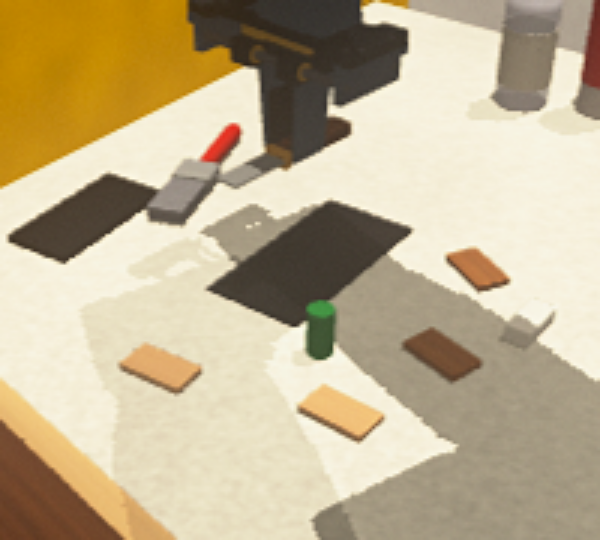

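The knife is held level in the gripper. Next it goes to the front of the slot.

```bash
cat >> h.py <<'E'
O=np.array([.5455,.2223]);TH=np.radians(-11.1);TX=np.array([np.cos(TH),np.sin(TH)]);TY=np.array([-TX[1],TX[0]])
def tray(x,y,z): return np.r_[O+x*TX+y*TY,z]
E
python3 -c "
from h import *
goto(tray(.02,-.2035,.09),-11.1)"
```

```text
at [ 0.6229 -0.2054  0.1132] turn [ 0.901  0.014 -0.017] | shift now-axes [ 0.57 -2.97 -5.34] | after turn [ 0.58 -3.46 -5.03]
```

Call:
send_rows(plan="0.9 0 0 0 0 0 5;0 0 0 0 -0.7 -1 5;0 0 0 0 -0.7 -1 5;0 0 0 0.2 -0.7 -1 5;0 0 0 0.2 -0.7 -1 5;0 0 0 0.1 -0.6 -0.9 5;0 0 0 0 0 0 5;0 0 0 0 0 0 5")

```text
time: 7.0
tool_pos: [0.5192, 0.0195, 0.0855]
tool_rot: [-77.0, 89.4, -178.3]
wrist_force: [0.7, -0.7, -0.9]
gripper_width: 0.0232
```

```bash
python3 -c "
from h import *
goto(tray(.02,-.2035,.0255),-11.1)
w=snap('wrist','w3'); c=snap('side','s3')
for n,p in dict(slotL=tray(0.08,-.097,.032),slotR=tray(-.08,-.097,.032),ledge=tray(.02,-.099,.024)).items(): print(n,proj(w,p),proj(c,p))
cv2.imwrite('pics/s3z.png',np.hstack([cv2.resize(c['img'][160:360,60:260,::-1],(560,560)),cv2.resize(w['img'][:280,150:390,::-1],None,fx=1,fy=2)]))
"
```

```text
at [0.5192 0.0195 0.0855] turn [-0.039  0.023  0.1  ] | shift now-axes [ 1.5   0.18 -0.02] | after turn [ 1.5   0.17 -0.01]
slotL (np.float64(344.1259388838685), np.float64(72.13190191377144)) (np.float64(166.28153759399532), np.float64(221.84081492715595))
slotR (np.float64(130.90044686100566), np.float64(73.4876680535963)) (np.float64(211.66901926486818), np.float64(263.8302122580699))
ledge (np.float64(263.4535409012882), np.float64(77.08392415500117)) (np.float64(183.15808024272), np.float64(238.6681726683287))
```

View pics/s3z.png

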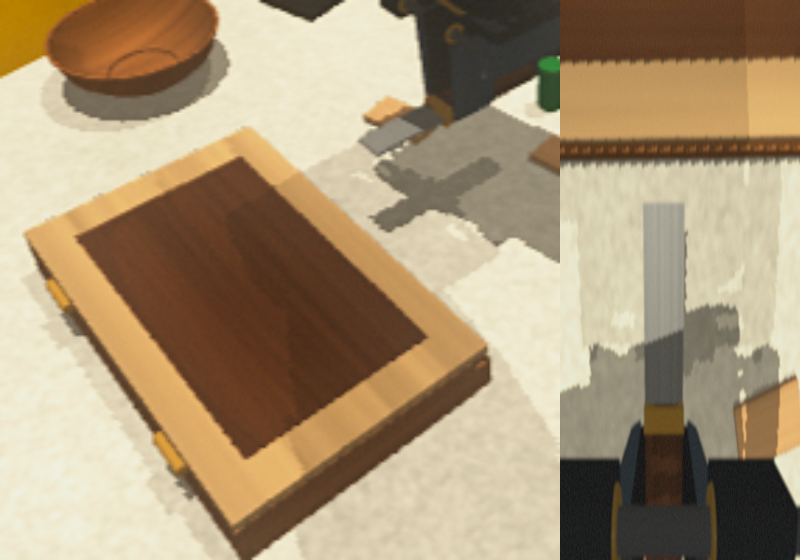

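Call:
send_rows(plan="0 0.02 0.1 0.6 0.08 0 5;0 0 0 0.6 0.08 0 5;0 0 0 0.2 0 0 5;0 0 0 0 0 0 5")

```text
time: 7.6
tool_pos: [0.5278, 0.0148, 0.0289]
tool_rot: [92.3, 89.9, -9.4]
wrist_force: [0.2, 0.1, -1.1]
gripper_width: 0.0231
```

```bash
python3 -c "
from h import *
goto(tray(.02,-.2035,.0245),-11.1)
c=snap('side','s4');w=snap('wrist','w4');
s=sense();p=np.array(s['tool_pos']);
print([proj(c,p+np.r_[TY*.0845+TX*a,.0035]) for a in(-.012,.012)])
cv2.imwrite('pics/s4z.png',np.hstack([cv2.resize(c['img'][170:290,130:250,::-1],(540,540),interpolation=cv2.INTER_CUBIC),cv2.resize(w['img'][:270,200:320,::-1],None,fx=2,fy=2)]))
"
```

```text
at [0.5278 0.0148 0.0289] turn [-0.088 -0.001 -0.025] | shift now-axes [ 0.11 -0.07 -0.09] | after turn [ 0.11 -0.06 -0.09]
[(np.float64(194.5615763756216), np.float64(232.56279555700803)), (np.float64(187.95239827182712), np.float64(226.73622085471615))]
```

View pics/s4z.png

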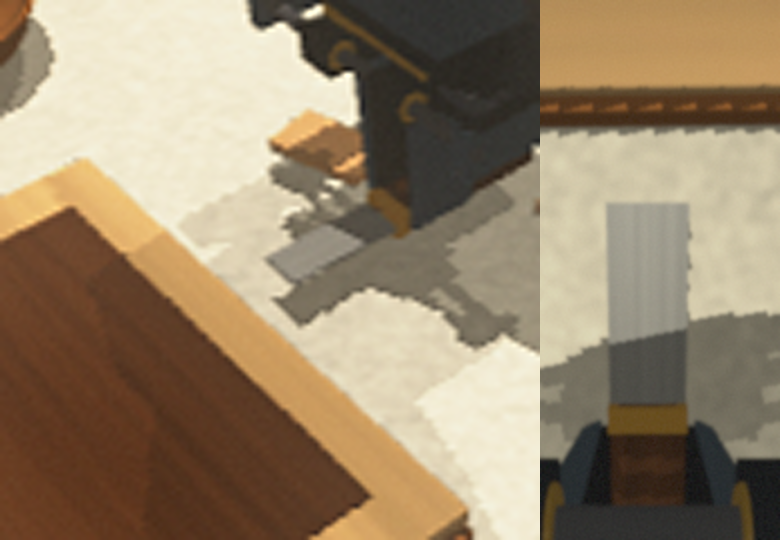

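Call:
send_rows(plan="-0.09 0 -0.02 0.11 -0.06 -0.05 5;0 0 0 0 0 0 5;0 0 0 0 0 0 5")

```text
time: 8.07
tool_pos: [0.5269, 0.0177, 0.0263]
tool_rot: [100.9, 89.8, -0.1]
wrist_force: [0.6, 0.1, -0.5]
gripper_width: 0.0236
```

```bash
python3 -c "
from h import *
goto(tray(.02,-.172,.0245),-11.1)"
```

```text
at [0.5269 0.0177 0.0263] turn [ 0.012 -0.007 -0.035] | shift now-axes [ 0.05 -0.03 -0.81] | after turn [ 0.05 -0.03 -0.81]
```

```bash
cat >> h.py <<'E'
def avg(n=5):
    P=[]
    for i in range(n): camera('wrist'); P.append(sense()['tool_pos'])
    P=np.array(P); print('avg',P.mean(0).round(4),'sd',P.std(0).round(4)); return P.mean(0)
E
python3 -c "
from h import *
p=avg(6); print((tray(.02,-.172,.0245)-p))"
```

```text
avg [0.5268 0.0176 0.0261] sd [0.     0.     0.0001]
[ 0.00520772  0.03206637 -0.00164644]
```

Call:
send_rows(plan="0 0 -0.03 0.05 -0.03 0 5;0 0 0 0 0 0 5;0 0 0 0 0 -0.2 5;0 0 0 0 0 -0.2 5;0 0 0 0 0 -0.2 5;0 0 0 0 0 0 5")

```text
time: 9.12
tool_pos: [0.5305, 0.0434, 0.0239]
tool_rot: [-175.3, 90.0, 83.7]
wrist_force: [0.2, -0.2, -0.5]
gripper_width: 0.0234
```

```bash
python3 -c "
from h import *
goto(tray(.02,-.172,.0245),-11.1)
w=snap('wrist','w5')
cv2.imwrite('pics/w5z.png',cv2.resize(w['img'][:270,180:340,::-1],None,fx=2,fy=2))
"
```

```text
at [0.5305 0.0434 0.0239] turn [ 0.013 -0.007  0.001] | shift now-axes [-0.01  0.01 -0.16] | after turn [-0.01  0.01 -0.16]
```

Call:
send_rows(plan="0 0 0 -0.01 0 -0.1 5;0 0 0 0 0 -0.1 5;0 0 0 0 0 -0.03 5;0 0 0 0 0 0 5")

```text
time: 9.68
tool_pos: [0.5322, 0.0526, 0.0243]
tool_rot: [-157.2, 90.0, 101.7]
wrist_force: [-0.4, 0.6, -1.0]
gripper_width: 0.0234
```

```bash
python3 -c "
from h import *
goto(tray(.02,-.172,.0245),-11.1)
w=snap('wrist','w5'); print(sense()['wrist_force'])
cv2.imwrite('pics/w5z.png',cv2.resize(w['img'][:270,180:340,::-1],None,fx=2,fy=2))
"
```

```text
at [0.5322 0.0526 0.0243] turn [ 0.009 -0.006  0.002] | shift now-axes [-0.    0.01  0.07] | after turn [-0.    0.01  0.07]
[-1.02129238  0.29096606 -1.54423323]
```

View pics/w5z.png

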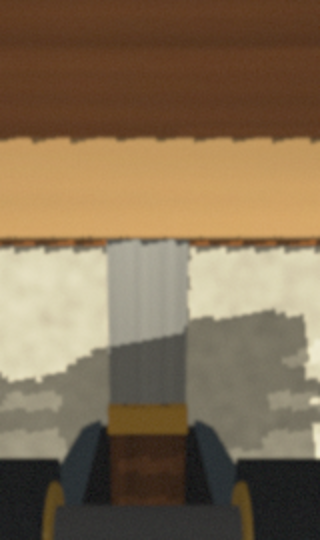

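The blade's tip is about 11 mm under the cover's edge. Now I'll lift.

Call:
send_rows(plan="0 0 0 -0.1 0 0 5;0 0 0 -0.2 0 0 5;0 0 0 -0.2 0 -0.02 5;0 0 0 -0.2 0 -0.02 5;0 0 0 -0.2 0 -0.03 5;0 0 0 -0.2 0 -0.05 5;0 0 0 -0.2 0 -0.06 5;0 0 0 -0.2 0 -0.08 5;0 0 0 -0.2 0 -0.08 5;0 0 0 0 0 0 5;0 0 0 0 0 0 5")

```text
time: 11.1
tool_pos: [0.5348, 0.0666, 0.0976]
tool_rot: [-169.3, 90.0, 89.7]
wrist_force: [0.2, -0.9, -2.3]
gripper_width: 0.0233
```

```bash
python3 -c "
from h import *
goto(tray(.02,-.172,.0245),-11.1)
c=snap('side','s6'); print(sense()['wrist_force'])
cv2.imwrite('pics/s6z.png',cv2.resize(c['img'][100:350,50:300,::-1],None,fx=2.2,fy=2.2))
"
```

```text
at [0.5348 0.0666 0.0976] turn [ 0.01  -0.003  0.001] | shift now-axes [1.83 0.01 0.43] | after turn [1.83 0.01 0.43]
[-0.25691104 -0.5803566  -1.54509179]
```

View pics/s6z.png

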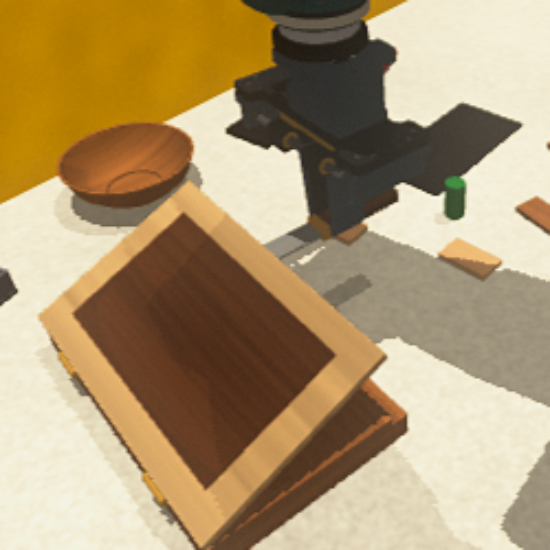

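Call:
send_rows(plan="0 0 0 -0.35 0 -0.17 5;0 0 0 -0.33 0 -0.2 5;0 0 0 -0.3 0 -0.24 5;0 0 0 -0.27 0 -0.27 5;0 0 0 -0.25 0 -0.3 5;0 0 0 -0.22 0 -0.33 5;0 0 0 -0.2 0 -0.36 5;0 0 0 -0.17 0 -0.38 5;0 0 0 -0.13 0 -0.39 5;0 0 0 -0.1 0 -0.4 5;0 0 0 0 0 0 5;0 0 0 0 0 0 5")

```text
time: 12.65
tool_pos: [0.5595, 0.1955, 0.1968]
tool_rot: [-132.0, 89.9, 127.0]
wrist_force: [0.0, -0.6, -1.4]
gripper_width: 0.023
```

```bash
cat >> h.py <<'E'
def where():
    s=sense(); p=np.array(s['tool_pos']); d=p[:2]-O; print('tray xyz',np.round([d@TX,d@TY,p[2]],4),'F',s['wrist_force'].round(2),'w',round(s['gripper_width'],4))
E
python3 -c "
from h import *
where(); goto(tray(.02,.0,.19),-11.1)
"
```

```text
tray xyz [ 0.0189 -0.0236  0.1968] F [ 0.04 -0.65 -1.35] w 0.023
at [0.5595 0.1955 0.1968] turn [ 0.02  -0.006  0.007] | shift now-axes [ 0.17  0.03 -0.59] | after turn [ 0.17  0.03 -0.59]
```

Call:
send_rows(plan="0 0 0 0.1 0 -0.39 5;0 0 0 0.13 0 -0.39 5;0 0 0 0.15 0 -0.39 5;0 0 0 0.17 0 -0.39 5;0 0 0 0.17 0 -0.36 5;0 0 0 0 0 0 5;0 0 0 0 0 0 5")

```text
time: 13.52
tool_pos: [0.5749, 0.2763, 0.1649]
tool_rot: [-94.1, 89.9, 164.9]
wrist_force: [0.1, 0.2, -0.6]
gripper_width: 0.0236
```

```bash
python3 -c "
from h import *
where(); c=snap('side','s7');cv2.imwrite('pics/s7z.png',cv2.resize(c['img'][60:360,0:320,::-1],None,fx=1.8,fy=1.8))
"
```

```text
tray xyz [0.0185 0.0586 0.1649] F [ 0.1   0.18 -0.59] w 0.0236
```

View pics/s7z.png

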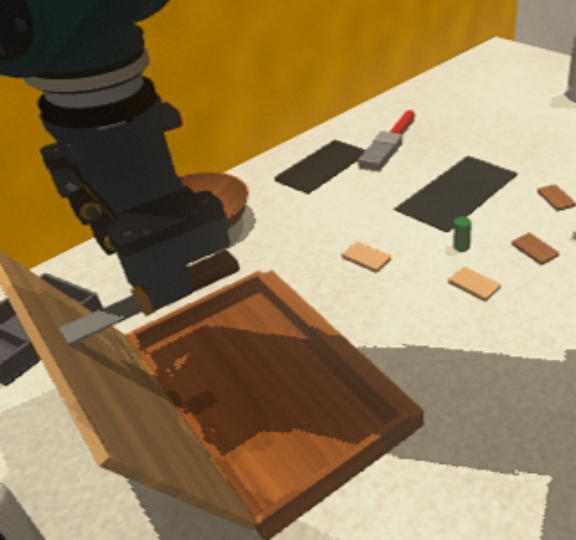

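The cover now leans back past upright. Returning the knife to the mat.

Call:
send_rows(plan="0 0 0 0 0 0.5 5;0 0 0 0 0 1 5;0 0 0 0 0 1 5;0 0 0 0 0 1 5;0 0 0 0 0 0 5")

```text
time: 14.2
tool_pos: [0.5456, 0.1301, 0.1657]
tool_rot: [-114.0, 90.0, 144.9]
wrist_force: [0.4, -0.9, -1.7]
gripper_width: 0.0235
```

```bash
python3 -c "
from h import *
goto((.612,-.227,.1),0)"
```

```text
at [0.5456 0.1301 0.1657] turn [-1.849 -0.003  0.005] | shift now-axes [1.64 3.35 8.44] | after turn [1.64 1.66 8.93]
```

Call:
send_rows(plan="-0.92 0 0 0 0 0 5;-0.92 0 0 0 0 0 5;0 0 0 0 0.18 1 5;0 0 0 0.1 0.18 1 5;0 0 0 0.1 0.18 1 5;0 0 0 0.2 0.18 1 5;0 0 0 0.2 0.18 1 5;0 0 0 0.3 0.18 1 5;0 0 0 0.3 0.18 1 5;0 0 0 0.3 0.18 1 5;0 0 0 0.1 0.18 0.7 5;0 0 0 0 0 0 5")

```text
time: 15.7
tool_pos: [0.614, -0.2305, 0.1032]
tool_rot: [94.9, 89.6, 5.1]
wrist_force: [-0.6, 0.3, -0.2]
gripper_width: 0.0232
```

```bash
python3 -c "
from h import *
goto((.612,-.227,.009),0)"
```

```text
at [ 0.614  -0.2305  0.1032] turn [ 0.033 -0.006 -0.069] | shift now-axes [ 2.36 -0.07 -0.09] | after turn [ 2.36 -0.05 -0.09]
```

Call:
send_rows(plan="0 0 -0.07 0.7 0 0 5;0 0 0 0.7 0 0 5;0 0 0 0.6 0 0 5;0 0 0 0.2 0 0 5;0 0 0 0 0 0 5;0 0 0 0.05 0 0 5;0 0 0 0.04 0 0 5;0 0 0 0 0 0 5")

```text
time: 16.7
tool_pos: [0.6158, -0.2286, 0.0126]
tool_rot: [79.0, 89.8, -10.7]
wrist_force: [0.7, -0.1, -1.5]
gripper_width: 0.0235
```

```bash
python3 -c "
from h import *
where();goto((.612,-.227,.009),0)"
```

```text
tray xyz [ 0.1558 -0.4289  0.0126] F [ 0.65 -0.14 -1.51] w 0.0235
at [ 0.6158 -0.2286  0.0126] turn [ 0.04   0.008 -0.039] | shift now-axes [ 0.09 -0.09 -0.04] | after turn [ 0.09 -0.09 -0.04]
```

Call:
send_rows(plan="0 0 -0.04 0.08 0 0 5;0 0 0 0 0 0 5;0 0 0 0 0 0 45;0 0 0 0 0 0 45;0 0 0 -0.4 0 0 45;0 0 0 -1 0 0 45;0 0 0 -1 0 0 45;0 0 0 -1 0 0 45;0 0 0 0 0 0 45")

```text
time: 17.82
tool_pos: [0.6165, -0.2289, 0.1544]
tool_rot: [51.3, 89.8, -38.5]
wrist_force: [-0.3, -0.2, 0.0]
gripper_width: 0.0446
```

```bash
python3 -c "
from h import *
c=snap('top','t8'); print(sense()['joint_positions'].round(1)); goto((.4796,-.2956,.12),61)
cv2.imwrite('pics/t8z.png',cv2.resize(c['img'][100:275,80:380,::-1],None,fx=2.6,fy=2.6))"
```

```text
[-2.240e+01  2.220e+01  1.061e+02 -1.000e-01  5.170e+01 -2.260e+01]
at [ 0.6156 -0.2285  0.1526] turn [-1.0128e+01  1.0000e-02  4.0000e-03] | shift now-axes [ 0.81 -3.41  1.66] | after turn [ 0.81 -3.12 -2.16]
```

View pics/t8z.png

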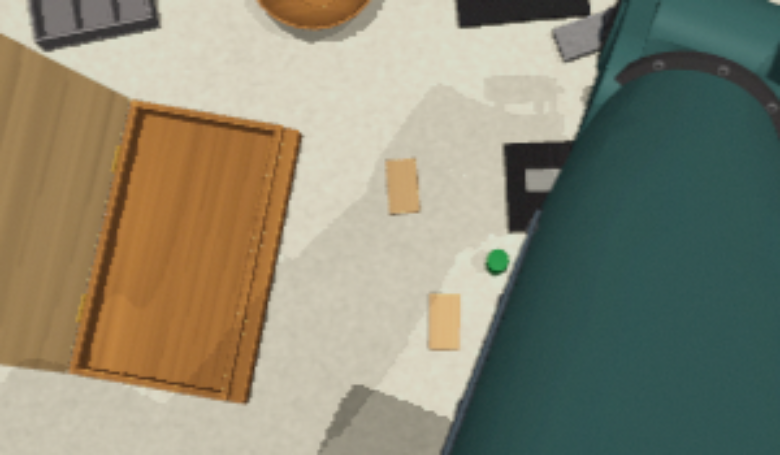

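Call:
send_rows(plan="-1 0 0 0 0 0 50;-1 0 0 0 0 0 50;-1 0 0 0 0 0 50;-1 0 0 0 0 0 50;-1 0 0 0 0 0 50;-1 0 0 0 0 0 50;-1 0 0 0 0 0 50;-1 0 0 0 0 0 50;-1 0 0 0 0 0 50;-1 0 0 0 0 0 50;0 0 0 0 -1 -0.7 50;0 0 0 0.4 -1 -0.7 50")

```text
time: 19.38
tool_pos: [0.5218, -0.2703, 0.1282]
tool_rot: [-171.3, 89.2, 161.1]
wrist_force: [0.5, -1.0, -0.5]
gripper_width: 0.0502
```

```bash
cat > chip.py <<'E'
from seg import *
def chip(p,jaw,z=.003,name='x',r=60):
    "refine chip near p with wrist cam"
    c=snap('wrist','c'+name); u,v=proj(c,(p[0],p[1],.007)); print('proj',round(u),round(v))
    hsv=cv2.cvtColor(c['img'],cv2.COLOR_RGB2HSV)
    u0,u1,v0,v1=max(0,int(u-r)),min(511,int(u+r)),max(0,int(v-r)),min(383,int(v+r))
    rects(c,{'chip':(u0,v0,u1,v1,(5,90,50),(22,255,255),.007)},0)
E
python3 -c "
from chip import *
c=load('t8'); 
for p in [(.148,.083,.032),(-.148,.083,.032),(.148,-.099,.024),(-.148,-.099,.024)]:
    u,v=proj(c,tray(*p)); print(((u+.5-80)*2.6,(v+.5-100)*2.6))
goto((.4796,-.2956,.12),61); chip((.4796,-.2956),61,name='D')"
```

```text
(np.float64(134.17808734555248), np.float64(99.79860705778275))
(np.float64(69.92264276119919), np.float64(374.2244894424855))
(np.float64(302.2236932324779), np.float64(131.05770007882248))
(np.float64(245.7203417865203), np.float64(405.3827866135752))
at [ 0.5218 -0.2703  0.1282] turn [ 0.243 -0.134  0.022] | shift now-axes [ 0.22 -1.05 -0.64] | after turn [ 0.2  -1.07 -0.62]
proj 215 169
chip [ 476.  -298.2   58.8   32.9  151.1]
```

Call:
send_rows(plan="0.24 -0.13 0 0.2 -0.6 -0.35 50;0 0 0 0.5 -0.5 -0.3 50;0 0 0 0.5 0 0 50;0 0 0 0 0 0 50;0 0 0 0 0 0 50")

```text
time: 20.05
tool_pos: [0.4667, -0.2969, 0.074]
tool_rot: [-168.8, 89.3, 162.0]
wrist_force: [0.4, 0.2, 0.2]
gripper_width: 0.0499
```

```bash
python3 -c "
from chip import *
goto((.478,-.297,.003),61); chip((.478,-.297),61,name='D')"
```

```text
at [ 0.4667 -0.2969  0.074 ] turn [-0.035 -0.113  0.022] | shift now-axes [1.77 0.14 0.27] | after turn [1.78 0.13 0.25]
proj 261 217
chip [ 477.9 -297.2   59.5   33.5  150.4]
```

Call:
send_rows(plan="0.05 -0.11 0 0.4 0.13 0.25 50;0 0 0 0.5 0 0 50;0 0 0 0.5 0 0 50;0 0 0 0.2 0 0 50;0 0 0 0 0 0 50")

```text
time: 20.72
tool_pos: [0.4795, -0.2967, 0.0054]
tool_rot: [-66.5, 89.9, -96.0]
wrist_force: [0.4, -0.4, -0.4]
gripper_width: 0.0502
```

```bash
python3 -c "
from chip import *
goto((.478,-.297,.0035),60.5)"
```

```text
at [ 0.4795 -0.2967  0.0054] turn [0.01  0.01  0.023] | shift now-axes [ 0.05 -0.02 -0.03] | after turn [ 0.05 -0.03 -0.03]
```

Call:
send_rows(plan="0 0 0 0.06 -0.02 -0.03 50;0 0 0 0 0 0 20;0 0 0 0 0 0 20;0 0 0 0 0 0 20;0 0 0 -0.6 0 0 20;0 0 0 -1 0 0 20;0 0 0 -1 0 0 20;0 0 0 -0.5 0 0 20;0 0 0 0 0 0 20", grip_force=30)

```text
time: 21.85
tool_pos: [0.4785, -0.2969, 0.1323]
tool_rot: [-35.7, 89.7, -65.1]
wrist_force: [0.3, 0.5, -2.0]
gripper_width: 0.0334
```

```bash
python3 -c "
from chip import *
where();print(sense()['joint_positions'].round(1));goto(tray(-.051,0,.1),78.9)"
```

```text
tray xyz [ 0.0342 -0.5224  0.1323] F [ 0.29  0.54 -2.01] w 0.0334
[-34.1  16.1 117.5  -0.2  46.2 -94.6]
at [ 0.4785 -0.2969  0.1323] turn [-3.058  0.031  0.031] | shift now-axes [ 0.75 11.73 -6.13] | after turn [ 0.81 13.06 -2.13]
```

Call:
send_rows(plan="-1 0 0 0 0 0 20;-1 0 0 0 0 0 20;-1 0 0 0 0 0 20;0 0 0 0 1 -0.16 20;0 0 0 0 1 -0.16 20;0 0 0 0 1 -0.16 20;0 0 0 0 1 -0.16 20;0 0 0 0 1 -0.16 20;0 0 0 0 1 -0.16 20;0 0 0 0 1 -0.16 20;0 0 0 0 1 -0.16 20;0 0 0 0 1 -0.16 20")

```text
time: 23.35
tool_pos: [0.4845, 0.0779, 0.119]
tool_rot: [-164.8, 89.4, -175.9]
wrist_force: [0.1, -0.1, 0.3]
gripper_width: 0.0333
```

```bash
python3 -c "
from chip import *
where();goto(tray(-.051,0,.1),78.9)"
```

```text
tray xyz [-0.032  -0.1534  0.119 ] F [ 0.11 -0.14  0.31] w 0.0333
at [0.4845 0.0779 0.119 ] turn [-0.001 -0.091  0.025] | shift now-axes [ 0.47  3.84 -0.47] | after turn [ 0.48  3.84 -0.47]
```

Call:
send_rows(plan="0 -0.09 0 0.1 0.9 -0.1 20;0 0 0 0 0.9 -0.1 20;0 0 0 0 0.9 -0.1 20;0 0 0 0.1 0.6 -0.1 20;0 0 0 0 0.15 -0.05 20;0 0 0 0 0 0 20;0 0 0 0 0 0 20")

```text
time: 24.22
tool_pos: [0.4897, 0.2216, 0.1038]
tool_rot: [-134.7, 89.5, -145.7]
wrist_force: [0.6, -0.6, -0.2]
gripper_width: 0.0333
```

```bash
python3 -c "
from chip import *
where();goto(tray(-.051,0,.012),78.9)"
```

```text
tray xyz [-0.0547 -0.0114  0.1038] F [ 0.59 -0.58 -0.24] w 0.0333
at [0.4897 0.2216 0.1038] turn [ 0.027 -0.06   0.061] | shift now-axes [2.29 0.3  0.11] | after turn [2.3  0.29 0.09]
```

Call:
send_rows(plan="0 -0.06 0.06 0.5 0.28 0.09 20;0 0 0 0.7 0 0 20;0 0 0 0.7 0 0 20;0 0 0 0.25 0 0 20;0 0 0 0 0 0 20;0 0 0 0 0 0 20")

```text
time: 24.98
tool_pos: [0.4973, 0.2287, 0.0177]
tool_rot: [30.0, 89.8, 18.8]
wrist_force: [-0.2, 1.0, 0.0]
gripper_width: 0.0335
```

```bash
python3 -c "
from chip import *
where();goto(tray(-.051,0,.01),78.9)"
```

```text
tray xyz [-0.0485 -0.003   0.0177] F [-0.24  1.01  0.02] w 0.0335
at [0.4973 0.2287 0.0177] turn [-0.016  0.027 -0.016] | shift now-axes [ 0.19  0.07 -0.06] | after turn [ 0.19  0.07 -0.06]
```

Call:
send_rows(plan="0 0.02 0 0.15 0.07 -0.06 20;0 0 0 0.06 0 0 20;0 0 0 0 0 0 20;0 0 0 0 0 0 44;0 0 0 0 0 0 44;0 0 0 0 0 0 44;0 0 0 -0.5 0 0 44;0 0 0 -1 0 0 44;0 0 0 -1 0 0 44;0 0 0 -0.3 0 0 44;0 0 0 0 0 0 44")

```text
time: 26.35
tool_pos: [0.4955, 0.232, 0.1248]
tool_rot: [54.2, 89.8, 43.0]
wrist_force: [-0.0, -0.6, -1.1]
gripper_width: 0.0442
```

```bash
cat >> chip.py <<'E'
def look(f,hi=.021):
    c=snap('wrist',f); return c
E
python3 -c "
from chip import *
where();goto((.4404,-.1642,.12),75)
c=snap('wrist','p1'); print([np.round(proj(c,tray(-.051+a,b,.013)),0) for a,b in((-.03,-.017),(.03,-.017),(.03,.017),(-.03,.017))])"
```

```text
tray xyz [-5.100e-02 -1.000e-04  1.248e-01] F [-0.01 -0.57 -1.15] w 0.0442
at [0.4955 0.232  0.1248] turn [ 0.635  0.015 -0.022] | shift now-axes [ 0.1  -9.98  0.57] | after turn [ 0.12 -9.92  1.23]
[array([237., 165.]), array([238., 220.]), array([270., 220.]), array([271., 165.])]
```

View pics/p1.png

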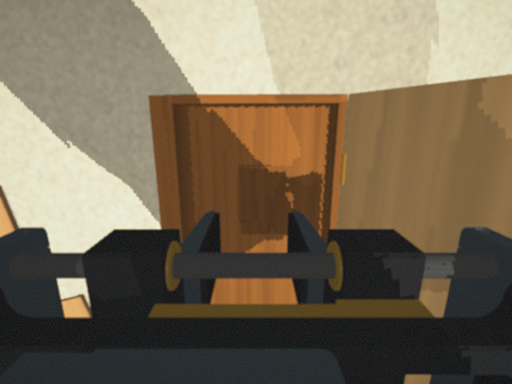

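I see a dark rectangle at about (240–290, 165–225), which agrees with the predicted place of sample 1. Next is sample C.

Call:
send_rows(plan="0.63 0 0 0 0 0 50;0 0 0 0 -1 0.1 50;0 0 0 0 -1 0.15 50;0 0 0 0 -1 0.15 50;0 0 0 0 -1 0.15 50;0 0 0 0 -1 0.15 50;0 0 0 0 -1 0.15 50;0 0 0 0 -1 0.15 50;0 0 0 0 -1 0.15 50;0 0 0 0.3 -1 0.1 50;0 0 0 0.4 -0.4 0 50;0 0 0 0 0 0 50")

```text
time: 27.9
tool_pos: [0.435, -0.1546, 0.0792]
tool_rot: [-171.7, 88.8, 173.3]
wrist_force: [-0.2, 0.7, 0.4]
gripper_width: 0.0498
```

```bash
python3 -c "
from chip import *
goto((.4404,-.1642,.0035),75); chip((.4404,-.1642),75,name='C',r=70)"
```

```text
at [ 0.435  -0.1546  0.0792] turn [-0.007 -0.201  0.029] | shift now-axes [ 1.89 -0.19  0.23] | after turn [ 1.89 -0.2   0.19]
proj 246 214
chip [ 438.5 -165.7   58.9   33.4  165.1]
```

Call:
send_rows(plan="0 -0.2 0.03 0.4 -0.2 0.15 50;0 0 0 0.5 0 0 50;0 0 0 0.5 0 0 50;0 0 0 0.35 0 0 50;0 0 0 0 0 0 50")

```text
time: 28.58
tool_pos: [0.441, -0.159, 0.0082]
tool_rot: [11.0, 89.9, -3.7]
wrist_force: [-0.4, -0.5, -0.7]
gripper_width: 0.05
```

```bash
python3 -c "
from chip import *
goto((.439,-.165,.0035),75.1)"
```

```text
at [ 0.441  -0.159   0.0082] turn [ 0.032  0.02  -0.004] | shift now-axes [ 0.12 -0.16 -0.01] | after turn [ 0.12 -0.16 -0.01]
```

Call:
send_rows(plan="0 0 0 0.04 -0.15 -0.01 50;0 0 0 0.09 0 0 50;0 0 0 0 0 0 50;0 0 0 0 0 0 20;0 0 0 0 0 0 20;0 0 0 0 0 0 20;0 0 0 -0.6 0 0 20;0 0 0 -1 0 0 20;0 0 0 -1 0 0 20;0 0 0 -0.5 0 0 20;0 0 0 0 0 0 20")

```text
time: 29.95
tool_pos: [0.4392, -0.1649, 0.1318]
tool_rot: [3.0, 89.8, -11.7]
wrist_force: [-0.2, 0.8, -0.5]
gripper_width: 0.0332
```

```bash
python3 -c "
from chip import *
where();goto(tray(-.017,0,.12),78.9)"
```

```text
tray xyz [-0.0298 -0.4005  0.1318] F [-0.16  0.8  -0.5 ] w 0.0332
at [ 0.4392 -0.1649  0.1318] turn [-0.6    0.035 -0.001] | shift now-axes [ 0.3  10.01 -0.31] | after turn [ 0.3  10.01  0.32]
```

Call:
send_rows(plan="-0.6 0 0 0 0 0 20;0 0 0 0 1 0 20;0 0 0 0 1 0 20;0 0 0 0 1 0 20;0 0 0 0 1 0 20;0 0 0 0 1 0.1 20;0 0 0 0 1 0.1 20;0 0 0 0 1 0.1 20;0 0 0 0 1 0.1 20;0 0 0 0 1 0 20;0 0 0 0 0.6 0 20;0 0 0 0 0 0 20")

```text
time: 31.45
tool_pos: [0.5245, 0.2206, 0.116]
tool_rot: [-157.1, 89.3, -168.2]
wrist_force: [0.4, 0.1, -0.2]
gripper_width: 0.0333
```

Call:
send_rows(plan="0 1 0 0 0 0 20;0 1 0 0 0 0 20;0 0 0 0 0 0 20;0 0 0 0 0 0 20")

```text
time: 31.95
tool_pos: [0.5216, 0.2175, 0.1121]
tool_rot: [-178.2, 76.9, 170.7]
wrist_force: [0.2, 0.0, -0.3]
gripper_width: 0.0331
```

```bash
python3 -c "
from chip import *
where();goto(tray(-.0169,0,.03),78.9,12.1);where()"
```

```text
tray xyz [-0.0225 -0.0093  0.1121] F [ 0.2   0.05 -0.34] w 0.0331
at [0.5216 0.2175 0.1121] turn [-0.013 -0.161  0.067] | shift now-axes [1.97 0.25 0.6 ] | after turn [1.98 0.23 0.57]
tray xyz [-0.0225 -0.0093  0.1121] F [ 0.2   0.05 -0.34] w 0.0331
```

Call:
send_rows(plan="0 -0.16 0.06 0 0.23 0.57 20;0 0 0 0.6 0 0 20;0 0 0 0.7 0 0 20;0 0 0 0.4 0 0 20;0 0 0 0 0 0 20;0 0 0 0 0 0 20")

```text
time: 32.7
tool_pos: [0.5365, 0.2262, 0.039]
tool_rot: [179.5, 78.6, 168.4]
wrist_force: [-0.1, 1.1, 0.2]
gripper_width: 0.033
```

```bash
python3 -c "
from chip import *
where();goto(tray(-.0169,0,.0172),78.9,12.1)"
```

```text
tray xyz [-0.0096  0.0021  0.039 ] F [-0.12  1.07  0.16] w 0.033
at [0.5365 0.2262 0.039 ] turn [-0.002  0.113 -0.017] | shift now-axes [ 0.57 -0.05 -0.07] | after turn [ 0.57 -0.05 -0.06]
```

Call:
send_rows(plan="0 0.1 0 0.2 -0.05 -0.06 20;0 0 0 0.2 0 0 20;0 0 0 0.1 0 0 20;0 0 0 0 0 0 20;0 0 0 0 0 0 20")

```text
time: 33.33
tool_pos: [0.5305, 0.2257, 0.0201]
tool_rot: [179.2, 78.1, 168.1]
wrist_force: [-0.5, -0.7, -0.1]
gripper_width: 0.0328
```

```bash
python3 -c "
from chip import *
where();goto(tray(-.0169,0,.0172),78.9,12.1)"
```

```text
tray xyz [-0.0154  0.0004  0.0201] F [-0.53 -0.75 -0.14] w 0.0328
at [0.5305 0.2257 0.0201] turn [-0.002  0.028 -0.028] | shift now-axes [ 0.08 -0.01 -0.02] | after turn [ 0.08 -0.01 -0.02]
```

Lower to contact, release and lift along the tool's axis.

Call:
send_rows(plan="0 0.02 0 0.06 0 -0.03 20;0 0 0 0.02 0 0 20;0 0 0 0 0 0 20;0 0 0 0 0 0 44;0 0 0 0 0 0 44;0 0 0 0 0 0 44;0 0 0 -0.5 0 0 44;0 0 0 -1 0 0 44;0 0 0 -1 0 0 44;0 0 0 -0.3 0 0 44;0 -1 0 0 0 0 50;0 -1 0 0 0 0 50")

```text
time: 34.83
tool_pos: [0.555, 0.2207, 0.1351]
tool_rot: [32.1, 89.5, 20.9]
wrist_force: [0.4, -1.0, 0.1]
gripper_width: 0.0499
```

```bash
python3 -c "
from chip import *
where();goto((.4644,-.053,.11),89)
c=snap('side','s9');u,v=proj(c,tray(-.02,0,.01));print(u,v)
t=snap('top','t9');u2,v2=proj(t,tray(-.02,0,.01));u2=int(u2);v2=int(v2);u=int(u);v=int(v)
cv2.imwrite('pics/p2.png',np.hstack([cv2.resize(c['img'][v-50:v+50,max(u-60,0):max(u-60,0)+120,::-1],(480,400),interpolation=cv2.INTER_CUBIC),cv2.resize(t['img'][v2-50:v2+50,u2-40:u2+40,::-1],(320,400),interpolation=cv2.INTER_CUBIC)]))"
```

```text
tray xyz [0.0096 0.0003 0.1351] F [ 0.38 -0.97  0.09] w 0.0499
at [0.555  0.2207 0.1351] turn [-1.704  0.074 -0.038] | shift now-axes [ 0.59 -7.16 -0.89] | after turn [ 0.63 -6.88 -2.14]
151.7845477589984 279.9661113850242
```

View pics/p2.png

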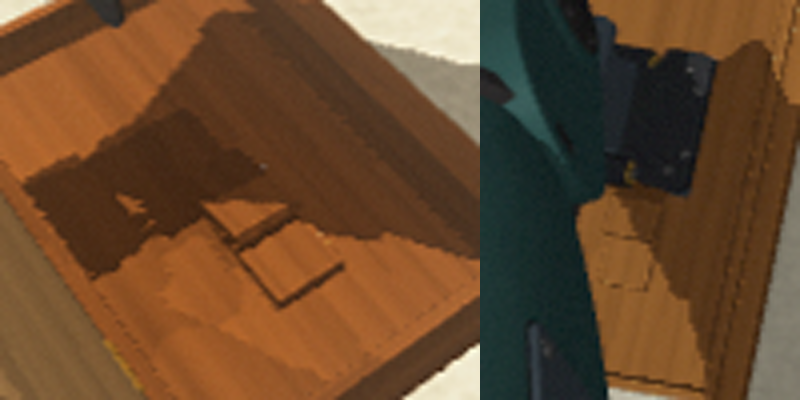

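The side view shows sample 2's raised end lying on sample 1, squarely aligned along the centre line. Next is sample B.

Call:
send_rows(plan="-0.85 0.04 0 0 0 0 50;-0.85 0.03 0 0 0 0 50;0 0 0 0 -1 -0.3 50;0 0 0 0 -1 -0.3 50;0 0 0 0 -1 -0.3 50;0 0 0 0 -1 -0.3 50;0 0 0 0 -1 -0.3 50;0 0 0 0.2 -1 -0.3 50;0 0 0 0.4 -0.85 -0.3 50;0 0 0 0.3 0 0 50;0 0 0 0 0 0 50;0 0 0 0 0 0 50")

```text
time: 36.42
tool_pos: [0.4643, -0.059, 0.0982]
tool_rot: [153.6, 88.1, 153.0]
wrist_force: [0.0, 0.6, -0.3]
gripper_width: 0.0502
```

```bash
python3 -c "
from chip import *
goto((.4644,-.053,.0035),89); chip((.4644,-.053),89,name='B',r=70)"
```

```text
at [ 0.4643 -0.059   0.0982] turn [ 0.069 -0.28  -0.137] | shift now-axes [2.37 0.12 0.07] | after turn [ 2.37  0.15 -0.  ]
proj 259 201
chip [463.7 -54.1  59.1  33.  178.8]
```

Call:
send_rows(plan="0.07 -0.28 -0.13 0.4 0.12 0 50;0 0 0 0.7 0 0 50;0 0 0 0.7 0 0 50;0 0 0 0.35 0 0 50;0 0 0 0 0 0 50;0 0 0 0 0 0 50")

```text
time: 37.22
tool_pos: [0.4682, -0.0512, 0.0134]
tool_rot: [2.0, 89.7, 1.3]
wrist_force: [-0.3, -0.3, 0.9]
gripper_width: 0.0497
```

```bash
python3 -c "
from chip import *
goto((.464,-.054,.0035),88.8)"
```

```text
at [ 0.4682 -0.0512  0.0134] turn [ 0.08   0.058 -0.002] | shift now-axes [ 0.25 -0.07 -0.11] | after turn [ 0.25 -0.07 -0.1 ]
```

Call:
send_rows(plan="0.08 0.05 0 0.08 -0.07 -0.1 50;0 0 0 0.15 0 0 50;0 0 0 0 0 0 50;0 0 0 0 0 0 20;0 0 0 0 0 0 20;0 0 0 0 0 0 20;0 0 0 -0.6 0 0 20;0 0 0 -1 0 0 20;0 0 0 -1 0 0 20;0 0 0 -0.5 0 0 20;0 0 0 0 0 0 20")

```text
time: 38.6
tool_pos: [0.4642, -0.0543, 0.1327]
tool_rot: [0.1, 89.9, -1.1]
wrist_force: [-0.7, 0.3, -0.5]
gripper_width: 0.0329
```

```bash
python3 -c "
from chip import *
where();goto(tray(.017,0,.12),78.9)"
```

```text
tray xyz [-0.0265 -0.2871  0.1327] F [-0.71  0.32 -0.49] w 0.0329
at [ 0.4642 -0.0543  0.1327] turn [ 1.643  0.022 -0.002] | shift now-axes [0.32 6.88 2.3 ] | after turn [0.32 7.18 1.09]
```

Call:
send_rows(plan="0.82 0 0 0 0 0 20;0.82 0 0 0 0 0 20;0 0 0 0 1 0.15 20;0 0 0 0 1 0.15 20;0 0 0 0 1 0.15 20;0 0 0 0 1 0.15 20;0 0 0 0 1 0.15 20;0 0 0 0 1 0.15 20;0 0 0 0 1 0.1 20;0 1 0 0 0 0 20;0 1 0 0 0 0 20;0 0 0 0 0 0 20")

```text
time: 40.1
tool_pos: [0.555, 0.2209, 0.1155]
tool_rot: [-178.6, 77.0, 169.9]
wrist_force: [0.4, 0.0, 0.1]
gripper_width: 0.0331
```

```bash
python3 -c "
from chip import *
where();goto(tray(.0175,0,.035),78.9,12.1)"
```

```text
tray xyz [0.0096 0.0004 0.1155] F [0.39 0.03 0.13] w 0.0331
at [0.555  0.2209 0.1155] turn [-0.065 -0.154  0.039] | shift now-axes [1.92 0.   0.64] | after turn [ 1.93 -0.01  0.61]
```

Call:
send_rows(plan="-0.05 -0.06 0.03 0 0 0.55 20;0 0 0 0.6 0 0 20;0 0 0 0.7 0 0 20;0 0 0 0.4 0 0 20;0 0 0 0 0 0 20;0 0 0 0 0 0 20")

```text
time: 40.85
tool_pos: [0.5648, 0.2178, 0.0402]
tool_rot: [-179.6, 77.9, 169.3]
wrist_force: [-0.0, 0.5, 1.0]
gripper_width: 0.0332
```

```bash
python3 -c "
from chip import *
where();goto(tray(.0175,0,.0172),78.9,12.1)"
```

```text
tray xyz [ 0.0198 -0.0007  0.0402] F [-0.01  0.52  0.98] w 0.0332
at [0.5648 0.2178 0.0402] turn [-0.012  0.002  0.012] | shift now-axes [0.57 0.02 0.06] | after turn [0.57 0.02 0.06]
```

Call:
send_rows(plan="0 0 0 0.2 0.02 0.06 20;0 0 0 0.2 0 0 20;0 0 0 0.1 0 0 20;0 0 0 0 0 0 20;0 0 0 0 0 0 20")

```text
time: 41.48
tool_pos: [0.5644, 0.2192, 0.0202]
tool_rot: [-179.9, 78.1, 168.9]
wrist_force: [0.0, 0.5, 0.1]
gripper_width: 0.0331
```

```bash
python3 -c "
from chip import *
where();goto(tray(.0175,0,.0172),78.9,12.1)"
```

```text
tray xyz [0.0191 0.0006 0.0202] F [0.01 0.5  0.14] w 0.0331
at [0.5644 0.2192 0.0202] turn [-0.01   0.027  0.002] | shift now-axes [ 0.08 -0.02 -0.02] | after turn [ 0.08 -0.02 -0.02]
```

Call:
send_rows(plan="0 0.02 0 0.06 -0.01 -0.03 20;0 0 0 0.02 0 0 20;0 0 0 0 0 0 20;0 0 0 0 0 0 44;0 0 0 0 0 0 44;0 0 0 0 0 0 44;0 0 0 -0.5 0 0 44;0 0 0 -1 0 0 44;0 0 0 -1 0 0 44;0 0 0 -0.3 0 0 44;0 -1 0 0 0 0 50;0 -1 0 0 0 0 50")

```text
time: 42.98
tool_pos: [0.5889, 0.2142, 0.1354]
tool_rot: [11.3, 89.6, 0.1]
wrist_force: [-0.2, 0.4, -0.2]
gripper_width: 0.0501
```

```bash
python3 -c "
from chip import *
where();goto((.613,-.010,.11),93.8)
t=snap('top','t10'); rects(t,{'A':(215,152,255,192,(3,75,60),(25,255,255),.007)},0)"
```

```text
tray xyz [0.0441 0.0004 0.1354] F [-0.2   0.42 -0.2 ] w 0.0501
at [0.5889 0.2142 0.1354] turn [-2.506  0.071 -0.005] | shift now-axes [ 0.64 -5.38  1.68] | after turn [ 0.63 -5.63  0.23]
A [612.8 -10.4  59.5  33.3   4.6]
```

Call:
send_rows(plan="-0.85 0.03 0 0 0 0 50;-0.85 0.03 0 0 0 0 50;-0.8 0 0 0 0 0 50;0 0 0 0 -1 0.04 50;0 0 0 0 -1 0.04 50;0 0 0 0 -1 0.04 50;0 0 0 0 -1 0.04 50;0 0 0 0.3 -1 0.04 50;0 0 0 0.5 -0.6 0 50;0 0 0 0.3 0 0 50;0 0 0 0 0 0 50;0 0 0 0 0 0 50")

```text
time: 44.52
tool_pos: [0.6104, -0.0136, 0.09]
tool_rot: [157.6, 89.1, 162.0]
wrist_force: [0.1, 0.7, 0.5]
gripper_width: 0.05
```

```bash
python3 -c "
from chip import *
goto((.613,-.010,.0035),94); chip((.613,-.01),94,name='A',r=70)"
```

```text
at [ 0.6104 -0.0136  0.09  ] turn [ 0.075 -0.137 -0.056] | shift now-axes [2.16 0.07 0.1 ] | after turn [2.16 0.09 0.07]
proj 257 205
chip [611.8 -11.5  60.   33.6   3.7]
```

Call:
send_rows(plan="0.07 -0.13 -0.05 0.4 0.05 0.04 50;0 0 0 0.6 0 0 50;0 0 0 0.6 0 0 50;0 0 0 0.3 0 0 50;0 0 0 0 0 0 50;0 0 0 0 0 0 50")

```text
time: 45.32
tool_pos: [0.6146, -0.0079, 0.0166]
tool_rot: [1.5, 89.7, 5.7]
wrist_force: [-0.1, -0.8, -0.4]
gripper_width: 0.0504
```

```bash
python3 -c "
from chip import *
goto((.6122,-.011,.0035),93.8)"
```

```text
at [ 0.6146 -0.0079  0.0166] turn [ 0.078  0.052 -0.002] | shift now-axes [ 0.33 -0.07 -0.07] | after turn [ 0.33 -0.07 -0.07]
```

Call:
send_rows(plan="0.08 0.05 0 0.15 -0.07 -0.07 50;0 0 0 0.17 0 0 50;0 0 0 0 0 0 50;0 0 0 0 0 0 20;0 0 0 0 0 0 20;0 0 0 0 0 0 20;0 0 0 -0.6 0 0 20;0 0 0 -1 0 0 20;0 0 0 -1 0 0 20;0 0 0 -0.5 0 0 20;0 0 0 0 0 0 20")

```text
time: 46.7
tool_pos: [0.612, -0.0112, 0.1312]
tool_rot: [6.8, 90.0, 10.6]
wrist_force: [-0.8, -0.8, -0.6]
gripper_width: 0.0329
```

```bash
python3 -c "
from chip import *
where();goto(tray(.051,0,.12),78.9)"
```

```text
tray xyz [ 0.1102 -0.2163  0.1312] F [-0.79 -0.83 -0.59] w 0.0329
at [ 0.612  -0.0112  0.1312] turn [ 2.476e+00  5.000e-03 -1.000e-03] | shift now-axes [ 0.28  5.61 -0.04] | after turn [ 0.28  5.41 -1.48]
```

Call:
send_rows(plan="0.82 0 0 0 0 0 20;0.82 0 0 0 0 0 20;0.82 0 0 0 0 0 20;0 0 0 0 1 -0.3 20;0 0 0 0 1 -0.3 20;0 0 0 0 1 -0.3 20;0 0 0 0 1 -0.3 20;0 0 0 0 1 -0.3 20;0 0 0 0 0.3 0 20;0 1 0 0 0 0 20;0 0.9 0 0 0 0 20;0 0 0 0 0 0 20")

```text
time: 48.2
tool_pos: [0.5865, 0.2126, 0.111]
tool_rot: [-178.1, 77.1, 170.3]
wrist_force: [-0.2, 0.2, -0.0]
gripper_width: 0.033
```

```bash
python3 -c "
from chip import *
where();goto(tray(.0518,0,.035),78.9,12.1)"
```

```text
tray xyz [ 0.0421 -0.0016  0.111 ] F [-0.17  0.17 -0.03] w 0.033
at [0.5865 0.2126 0.111 ] turn [-0.092 -0.125  0.052] | shift now-axes [1.8  0.06 0.66] | after turn [1.81 0.04 0.63]
```

Call:
send_rows(plan="-0.07 -0.06 0.03 0 0.04 0.57 20;0 0 0 0.6 0 0 20;0 0 0 0.6 0 0 20;0 0 0 0.4 0 0 20;0 0 0 0 0 0 20;0 0 0 0 0 0 20")

```text
time: 48.95
tool_pos: [0.5944, 0.2093, 0.0389]
tool_rot: [-178.7, 78.0, 170.0]
wrist_force: [-0.2, 0.1, 0.1]
gripper_width: 0.0334
```

```bash
python3 -c "
from chip import *
where();goto(tray(.0518,0,.0172),78.9,12.1)"
```

```text
tray xyz [ 0.0505 -0.0034  0.0389] F [-0.23  0.1   0.12] w 0.0334
at [0.5944 0.2093 0.0389] turn [-0.042  0.011  0.039] | shift now-axes [0.52 0.09 0.14] | after turn [0.52 0.08 0.15]
```

Call:
send_rows(plan="-0.04 0 0.03 0.2 0.08 0.13 20;0 0 0 0.2 0 0 20;0 0 0 0.07 0 0 20;0 0 0 0 0 0 20;0 0 0 0 0 0 20")

```text
time: 49.58
tool_pos: [0.5975, 0.2125, 0.0194]
tool_rot: [179.9, 78.1, 168.8]
wrist_force: [-0.0, -0.4, -0.7]
gripper_width: 0.0334
```

```bash
python3 -c "
from chip import *
where();goto(tray(.0518,0,.0172),78.9,12.1)"
```

```text
tray xyz [0.0529 0.0004 0.0194] F [-0.   -0.43 -0.75] w 0.0334
at [0.5975 0.2125 0.0194] turn [ 0.004  0.034 -0.002] | shift now-axes [ 0.06 -0.01 -0.01] | after turn [ 0.06 -0.01 -0.01]
```

Call:
send_rows(plan="0 0.02 0 0.05 0 -0.02 20;0 0 0 0.02 0 0 20;0 0 0 0 0 0 20;0 0 0 0 0 0 44;0 0 0 0 0 0 44;0 0 0 0 0 0 44;0 0 0 -0.5 0 0 44;0 0 0 -1 0 0 44;0 0 0 -1 0 0 44;0 0 0 -0.5 0 0 44;0 -1 0 -1 0 0 0;0 -1 0 -1 0 0 0")

```text
time: 51.08
tool_pos: [0.6346, 0.2044, 0.2208]
tool_rot: [-13.0, 89.8, -24.1]
wrist_force: [0.1, 0.4, -0.3]
gripper_width: 0.0268
```

Call:
send_rows(plan="0 0 0 -1 0 -0.5 0;0 0 0 -1 0 -0.5 0;0 0 0 -1 0 -0.5 0;0 0 0 -1 0 0 0;0 0 0 0 0 0 0;0 0 0 0 0 0 0")

```text
time: 51.82
tool_pos: [0.5715, 0.2163, 0.3899]
tool_rot: [8.2, 89.5, -2.9]
wrist_force: [-0.8, 0.5, -0.0]
gripper_width: 0.0004
```

```bash
python3 -c "
from chip import *
where()
c=snap('side','s11');w=snap('wrist','w11');u,v=map(int,proj(c,tray(0,0,.01)));print(u,v, proj(w,tray(0,0,.01)))
a=cv2.resize(c['img'][v-75:v+75,max(u-75,0):max(u-75,0)+150,::-1],(430,430),interpolation=cv2.INTER_CUBIC)
b=cv2.resize(w['img'][:,100:420,::-1],(358,430))
cv2.imwrite('pics/p4.png',np.hstack([a,b]))"
```

```text
tray xyz [ 0.0267 -0.0008  0.3899] F [-0.79  0.49 -0.04] w 0.0004
146 273 (np.float64(254.25565996243773), np.float64(143.8639428300787))
```

View pics/p4.png

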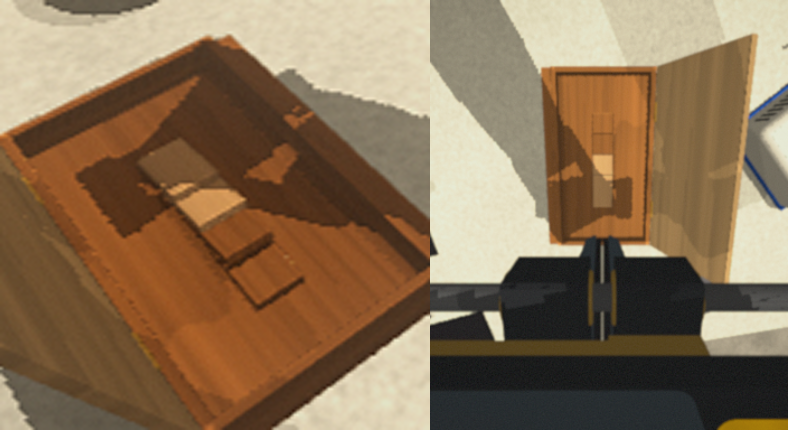

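All four samples form a shingled row along the tray's middle, as p4's left half shows around (150–300, 140–300). Before closing, I'll check how close the blue and white box behind the cover is.

```bash
python3 -c "
from h import *
a=load('top0');b=load('w11')
def tri(r1,r2):
    (o1,d1),(o2,d2)=r1,r2
    A=np.c_[d1,-d2]; t=np.linalg.lstsq(A,o2-o1,rcond=None)[0]; p,q=o1+t[0]*d1,o2+t[1]*d2
    return ((p+q)/2).round(3), np.linalg.norm(p-q).round(3)
f=lambda u,v:ray(b,100+(u-430)*320/358,v*384/430)
m=tri(ray(a,73,196),f(747,120));print(m)
for z in (0,.05,.1,.15): print(z,pt(a,73,196,z).round(3),pt(a,48,141,z).round(3))
goto(tray(.12,.2,.33),-11.1);print(sense()['joint_positions'])
"
```

```text
(array([0.517, 0.365, 0.213]), np.float64(0.037))
0 [0.551 0.442 0.   ] [0.711 0.521 0.   ]
0.05 [0.543 0.419 0.05 ] [0.696 0.495 0.05 ]
0.1 [0.535 0.396 0.1  ] [0.68  0.468 0.1  ]
0.15 [0.527 0.374 0.15 ] [0.665 0.442 0.15 ]
at [0.5717 0.2163 0.3896] turn [14.993  0.053 -0.068] | shift now-axes [1.51 5.02 2.31] | after turn [ 1.49  2.33 -5.02]
[ 18.62090376   4.24257048 102.03410529  -0.18527518  73.29209181
 -60.18464884]
```

```bash
python3 -c "
from h import *
a=load('top0');s=load('side0')
for z in (0,.03,.06,.1,.15): print(z,np.round(proj(s,pt(a,73,196,z))),np.round(proj(s,pt(a,48,141,z))))
c=load('s11'); w=load('w11')
cv2.imwrite('pics/bx.png',np.hstack([cv2.resize(s['img'][300:384,0:80,::-1],(400,420)),cv2.resize(w['img'][60:240,330:490,::-1],(380,420))]))
"
```

```text
0 [ 34. 366.] [-67. 346.]
0.03 [ 37. 351.] [-63. 331.]
0.06 [ 41. 334.] [-59. 316.]
0.1 [ 46. 312.] [-53. 295.]
0.15 [ 53. 282.] [-45. 266.]
```

View pics/bx.png

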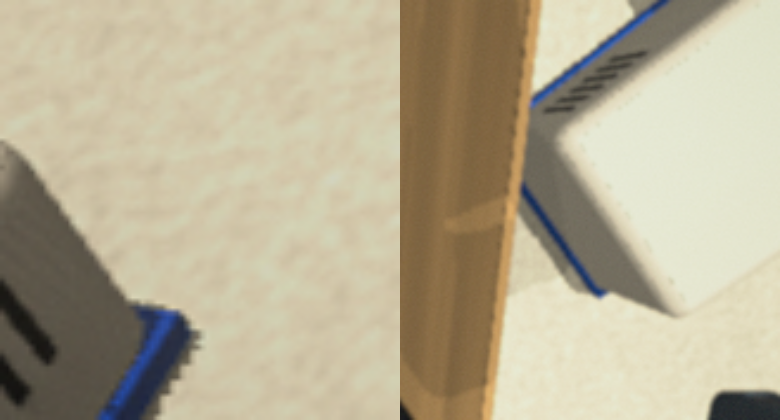

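The blue base's nearest corner is at about (.55,.44) on the table, so working at the tray's +x end leaves at least 5 cm clear. I'll turn the tool and go behind the cover there.

Call:
send_rows(plan="1 0 0 0 0 0 0;1 0 0 0 0 0 0;1 0 0 0 0 0 0;1 0 0 0 0 0 0;1 0 0 0 0 0 0;1 0 0 0 0 0 0;1 0 0 0 0 0 0;1 0 0 0 0 0 0;1 0 0 0 0 0 0;1 0 0 0 0 0 0;1 0 0 0 0 0 0;1 0 0 0 0 0 0")

```text
time: 53.42
tool_pos: [0.5685, 0.214, 0.3729]
tool_rot: [-65.1, 89.0, -150.7]
wrist_force: [-0.4, 0.2, -1.1]
gripper_width: 0.0003
```

Call:
send_rows(plan="1 0 0 0 0 0 0;1 0 0 0 0 0 0;0.8 0 0 0 0 0 0;0 0 0 0 0 0 0")

```text
time: 53.92
tool_pos: [0.5674, 0.2132, 0.3675]
tool_rot: [-51.1, 88.5, -154.1]
wrist_force: [-0.7, -0.5, -0.1]
gripper_width: 0.0007
```

```bash
python3 -c "
from h import *
where();goto(tray(.12,.21,.33),-11.1)"
```

```text
tray xyz [ 0.0233 -0.0047  0.3675] F [-0.71 -0.45 -0.07] w 0.0007
at [0.5674 0.2132 0.3675] turn [-0.316  0.149  0.191] | shift now-axes [ 0.81  2.26 -5.46] | after turn [ 0.94  2.42 -5.37]
```

Call:
send_rows(plan="-0.3 0.1 0.15 0 0.4 -0.9 0;0 0 0 0 0.4 -0.9 0;0 0 0 0 0.4 -0.9 0;0 0 0 0 0.4 -0.9 0;0 0 0 0 0.4 -0.9 0;0 0 0 0 0.4 -0.9 0;0 0 0 0.4 0 0 0;0 0 0 0 0 0 0;0 0 0 0 0 0 0")

```text
time: 55.05
tool_pos: [0.7058, 0.4104, 0.3404]
tool_rot: [-47.1, 89.1, -147.2]
wrist_force: [0.6, -0.1, -0.1]
gripper_width: 0.0006
```

```bash
python3 -c "
from h import *
where();goto(tray(.12,.20,.15),-11.1)"
```

```text
tray xyz [0.1211 0.2154 0.3404] F [ 0.64 -0.06 -0.12] w 0.0006
at [0.7058 0.4104 0.3404] turn [0.154 0.105 0.111] | shift now-axes [4.76 0.02 0.33] | after turn [ 4.76 -0.03  0.38]
```

Call:
send_rows(plan="0.15 0.1 0.1 1 0 0 0;0 0 0 1 0 0 0;0 0 0 1 0 0 0;0 0 0 1 0 0 0;0 0 0 0.5 0 0 0;0 0 0 0 0 0 0;0 0 0 0 0 0 0")

```text
time: 55.92
tool_pos: [0.7071, 0.4076, 0.1641]
tool_rot: [130.8, 89.5, 29.6]
wrist_force: [-0.3, 0.5, 0.1]
gripper_width: 0.0004
```

```bash
python3 -c "
from h import *
where();goto(tray(.12,.18,.15),-11.1)"
```

```text
tray xyz [0.1229 0.2129 0.1641] F [-0.28  0.51  0.05] w 0.0004
at [0.7071 0.4076 0.1641] turn [-0.004 -0.05  -0.058] | shift now-axes [ 0.35 -0.07  0.83] | after turn [ 0.35 -0.07  0.82]
```

Call:
send_rows(plan="0 -0.04 -0.05 0 0 0.4 0;0 0 0 0 0 0.4 0;0 0 0 0 0 0.4 0;0 0 0 0 0 0.4 0;0 0 0 0 0 0.4 0;0 0 0 0 0 0.4 0;0 0 0 0 0 0.4 0;0 0 0 0 0 0.4 0;0 0 0 0 0 0 0")

```text
time: 57.05
tool_pos: [0.6819, 0.2729, 0.1678]
tool_rot: [133.3, 89.6, 32.2]
wrist_force: [0.5, -0.0, 0.5]
gripper_width: 0.0003
```

```bash
python3 -c "
from h import *
where();goto(tray(.12,.025,.162),-11.1)"
```

```text
tray xyz [0.1241 0.0759 0.1678] F [ 0.48 -0.02  0.48] w 0.0003
at [0.6819 0.2729 0.1678] turn [-0.013 -0.04  -0.043] | shift now-axes [ 0.14 -0.1   1.27] | after turn [ 0.15 -0.1   1.27]
```

Call:
send_rows(plan="0 -0.03 -0.04 0.03 0 0.43 0;0 0 0 0.03 0 0.43 0;0 0 0 0.06 0 0.43 0;0 0 0 0.15 0 0.37 0;0 0 0 0.2 0 0.35 0;0 0 0 0.22 0 0.32 0;0 0 0 0.25 0 0.28 0;0 0 0 0.27 0 0.24 0;0 0 0 0.29 0 0.22 0;0 0 0 0.3 0 0.2 0;0 0 0 0.3 0 0.15 0;0 0 0 0 0 0 0")

```text
time: 58.55
tool_pos: [0.6527, 0.1296, 0.0761]
tool_rot: [-88.1, 89.9, 170.8]
wrist_force: [0.1, -0.6, 0.8]
gripper_width: 0.0003
```

```bash
python3 -c "
from h import *
where();goto(tray(.12,-.066,.040),-11.1)"
```

```text
tray xyz [ 0.123  -0.0704  0.0761] F [ 0.13 -0.63  0.76] w 0.0003
at [0.6527 0.1296 0.0761] turn [-0.01   0.001  0.02 ] | shift now-axes [ 0.9  -0.07 -0.11] | after turn [ 0.9  -0.08 -0.11]
```

Call:
send_rows(plan="0 0 0 0.22 0 0 0;0 0 0 0.22 0 0 0;0 0 0 0.22 0 0 0;0 0 0 0.15 0 0 0;0 0 0 0.08 0 0 0;0 0 0 0.05 0 0 0;0 0 0 0 0 0 0")

```text
time: 59.42
tool_pos: [0.6537, 0.1303, 0.0405]
tool_rot: [-80.2, 89.9, 178.7]
wrist_force: [-0.4, 0.4, -0.4]
gripper_width: 0.0007
```

```bash
python3 -c "
from h import *
where()"
```

```text
tray xyz [ 0.1239 -0.0695  0.0405] F [-0.36  0.4  -0.42] w 0.0007
```

Call:
send_rows(plan="0 0 0 0.04 0 0 0;0 0 0 0.04 0 0 0;0 0 0 0 0 0 0")

```text
time: 59.8
tool_pos: [0.6542, 0.1305, 0.0404]
tool_rot: [-79.0, 89.9, 179.9]
wrist_force: [2.0, 1.3, 0.3]
gripper_width: 0.0003
```

Call:
send_rows(plan="0 0 0 -0.6 0 0 0;0 0 0 -1 0 0 0;0 0 0 -1 0 0 0;0 0 0 -1 0 0 0;0 0 0 -1 0 -0.9 0;0 0 0 -1 0 -0.9 0;0 0 0 0 0 -0.9 0;0 0 0 0 0 -0.9 0;0 0 0 0 0 0 0")

```text
time: 60.92
tool_pos: [0.6839, 0.2763, 0.2854]
tool_rot: [129.4, 89.5, 28.2]
wrist_force: [-0.3, -0.6, -0.3]
gripper_width: 0.0003
```

```bash
python3 -c "
from h import *
where();c=snap('side','sF');t=snap('top','tF')
for p in [(.148,-.097,.04),(-.148,-.097,.04),(-.148,-.097,.032),(-.148,.083,.04)]: print(np.round((np.array(proj(c,tray(*p)))-[40,110])*2.2),np.round((np.array(proj(t,tray(*p)))-[90,100])*1.4+[484,0]))
f=lambda im,r,c,s:cv2.resize(im[r[0]:r[1],c[0]:c[1],::-1],None,fx=s,fy=s,interpolation=cv2.INTER_CUBIC)
a=f(c['img'],(110,380),(40,260),2.2);b=f(t['img'],(100,300),(90,370),1.12)
H=np.zeros((594,800,3),np.uint8);H[:a.shape[0],:a.shape[1]]=a;H[:b.shape[0],484:484+b.shape[1]]=b[:,:316];H[300:300+266,484:800]=f(c['img'],(100,220),(180,320),2.25)[:266,:316] if 0 else 0
z=f(c['img'],(100,220),(190,330),2.25);H[300:300+z.shape[0],484:484+z.shape[1]]=z
cv2.imwrite('pics/fin.png',H)"
```

```text
tray xyz [0.1254 0.0796 0.2854] F [-0.27 -0.56 -0.33] w 0.0003
[241. 207.] [630.  68.]
[429. 380.] [599. 217.]
[429. 386.] [600. 217.]
[227. 522.] [505. 201.]
```

View pics/fin.png

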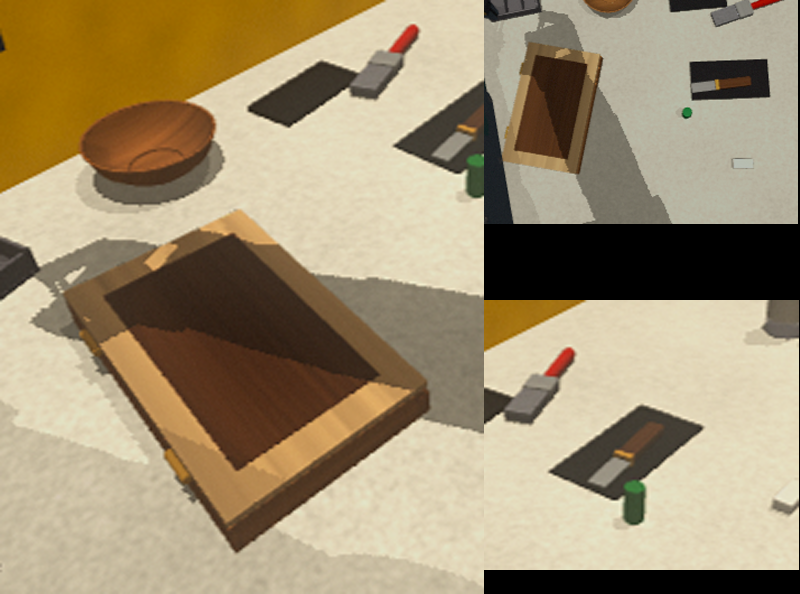

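The cover looks closed: its corners are at (240,210), (428,385) and (230,525), against predictions of (241,207), (429,380) and (227,522). The knife lies on the mat but looks slightly turned from where I put it, so I'll measure it against the limits.

```bash
python3 -c "
from seg import *
c=load('tF')
rects(c,{'mat':(265,145,355,195,(0,0,0),(179,255,50),.004),'handle':(285,150,350,190,(3,100,45),(25,255,255),.018),'blade':(265,150,312,190,(0,0,75),(179,70,140),.011),'vial':(255,185,285,215,(40,80,20),(90,255,255),.045)},0)
print(pt(c,90+207/1.12,100+163/1.12*0+145.5-0,.015)[:2])
M=np.array([612.3,-222.]);a=np.radians(91.);my=np.array([np.cos(a),np.sin(a)]);mx=np.array([my[1],-my[0]])
from itertools import product
"
```

```text
mat [ 612.4 -221.9  195.8   97.    91.3]
handle [ 601.6 -228.2   90.9   28.5   97.3]
blade [ 608.4 -151.6   98.8   62.8    1.4]
vial [ 522.4 -109.    24.5   21.6  179. ]
[ 0.40258784 -0.11810447]
```

```bash
python3 -c "
from bench import *
print(sign_off())"
```

```text
the job is handed in; nothing more can be done
None
```

The task is done and handed in at about 61 s of the 210 s allowed. `sign_off()` gave no verdict, so what follows rests on my own checks.

- **Cover opening:** I pushed the knife blade about 11 mm into the slot and lifted the cover to about 0.44 rad with the blade alone. I then swung it back to about 1.98 rad. Both angles are worked out from the blade tip's position.
- **Samples:** Four were present. I laid them about 34 mm apart along the tray's middle, the first flat and the next three tilted about 12° onto the one before. The pictures taken before closing showed one neat shingled row. I could not see them again once the cover was shut.
- **Cover closing:** The fingers were stopped at 40.4 mm when pressing on the cover, and its top is at 40 mm when shut. Its corners in the side picture were within a few pixels of the closed position.
- **Knife:** It lies flat on its mat, but not quite where I released it. It had moved about 2 cm and turned a few degrees, probably the random knock. Against the mat, the handle's middle measures about (-11, -6) mm and the tip about (-24, +98) mm, both within limits, so I left it there.
- **Other things on the table:** The vial measured unmoved. The eraser looked in place, though I did not measure it.

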